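# Load the tube carrier and hold it up level for the sorter

## Task

Two sorted sample tubes stand in the dark metal collection holder: move each into one of the two empty corner holes of the grey tube carrier, down to the bottom of the hole and with the lid's thumb tab pointing squarely away from the handle, like the tube already standing in the same row. Then take the loaded carrier by the middle of its steel handle, lift it clear of the bench and finish while holding it about 10 cm up, level and still, without putting it down or letting go. Keep the tubes upright and the carrier level throughout, and leave the mixer, the pen rack and the mouse where they are.

Things in the scene. Friction and masses are not known exactly. Their poses are not given: they have to be found in the camera images.
- carrier: Loose grey block 200 (its x) by 120 (its y) by 40 mm with a steel handle over its middle; 0.4 to 0.6 kg, balanced. Origin: centre of underside, z up. Six tube holes 18.2 mm wide, 30 mm deep, at x = -75 and +75, y = -40, 0, +40 mm (the middle two and six 12.6 mm microtube holes stay empty). Tabs point along +x in holes at x = +75, along -x at x = -75. Yaw within 0.5 rad of world; left or right
- handle (a point): Middle of the carrier's handle bar, on its axis, 118 mm above the carrier's underside. The steel bar is 14 mm wide (carrier x), 16 mm high, 108 mm long (carrier y), top at 126 mm, on two end posts (14 by 8 mm) at y = -50 and +50 mm; below it 70 mm are free. The nearest tube lids lie 65 mm to its sides, tops 72 mm above the underside
- place_front_left (a point): Centre of the floor of the corner hole at carrier x = -75, y = +40 mm: empty at the start. A seated tube's origin lies here
- place_back_right (a point): Centre of the floor of the corner hole at carrier x = +75, y = -40 mm: empty at the start
- place_back_left (a point): Centre of the floor of the corner hole at carrier x = +75, y = +40 mm: holds tube_c from the start
- place_front_right (a point): Centre of the floor of the corner hole at carrier x = -75, y = -40 mm: holds tube_d from the start
- holder: Dark anodised aluminium collection holder, a block 50 (its x) by 150 (its y) by 40 mm, screwed to the bench through small end lugs; two pockets 18.2 mm wide, 30 mm deep at y = -45 and +45 mm (floors 10 mm above the bench), a thumbscrew 11 mm high between them. Origin at the centre of its underside; yaw within 0.5 rad of world; left or right
- tube_a: 5 ml flip-lid tube, 62 mm tall, 14 g, loose in its hole; white body 16.6 mm across (tapering to 8 mm over the lowest 16 mm), round closed lid with collar 20 mm across at 49 to 62 mm above the foot. Origin at the centre of its foot, z up, x towards the lid's thumb tab. To be moved. Starts upright in either pocket of the holder, tab up to 1.4 rad from the holder's +x
- tube_b: To be moved: a tube like tube_a, same axes. Starts in the other pocket of the holder, tab up to 1.4 rad from the holder's -x
- tube_c: A tube like tube_a, already seated in place_back_left with its tab out; stays there
- tube_d: A tube like tube_a, already seated in place_front_right with its tab out; stays there
- tube_a_tab (a point): On the thumb tab of tube_a, 17 mm from the tube's axis, 59.5 mm above its foot. The tab sticks out 9.5 mm beyond the lid's rim (10 mm wide, 3 mm thick); the small hinge on the far side sticks out 3.5 mm
- tube_b_tab (a point): On the thumb tab of tube_b, 17 mm from the tube's axis, 59.5 mm above its foot. The tab sticks out 9.5 mm beyond the lid's rim (10 mm wide, 3 mm thick); the small hinge on the far side sticks out 3.5 mm
- tube_c_tab (a point): On the thumb tab of tube_c, 17 mm from the tube's axis, 59.5 mm above its foot. The tab sticks out 9.5 mm beyond the lid's rim (10 mm wide, 3 mm thick); the small hinge on the far side sticks out 3.5 mm
- tube_d_tab (a point): On the thumb tab of tube_d, 17 mm from the tube's axis, 59.5 mm above its foot. The tab sticks out 9.5 mm beyond the lid's rim (10 mm wide, 3 mm thick); the small hinge on the far side sticks out 3.5 mm
- vortexer: Bystander: round bench mixer, 114 mm across its foot, 62 mm high, with a blue rubber cup on top; 0.9 kg. Origin at the centre of its underside
- pen_rack: Bystander: pink open rack 220 (its x) by 75 by 55 mm, with pens standing up to 164 mm. Origin at the centre of its underside
- mouse: Bystander: black computer mouse 105 (its x) by 60 by 34 mm. Origin at the centre of its underside
Things that resemble listed ones, but are neither listed nor needed, are in the scene too. What is shaped like the holder but turquoise is not meant.

How it is judged:
On the way:
1. both tubes stand in the empty corner holes, tabs out, let go, with the carrier still on the bench (((distance between tube_a and place_front_left below 0.006 m and x of tube_a_tab in the frame of carrier below -0.082 m and angle between the x axis of each of tube_a, tube_b and the x axis of carrier, either way round below 0.35 rad and distance between tube_b and place_back_right below 0.006 m and x of tube_b_tab in the frame of carrier above 0.082 m) or (distance between tube_a and place_back_right below 0.006 m and x of tube_a_tab in the frame of carrier above 0.082 m and angle between the x axis of each of tube_a, tube_b and the x axis of carrier, either way round below 0.35 rad and distance between tube_b and place_front_left below 0.006 m and x of tube_b_tab in the frame of carrier below -0.082 m)) and distance between tube_c and place_back_left below 0.006 m and x of tube_c_tab in the frame of carrier above 0.082 m and angle between the x axis of each of tube_c, tube_d and the x axis of carrier, either way round below 0.35 rad and distance between tube_d and place_front_right below 0.006 m and x of tube_d_tab in the frame of carrier below -0.082 m and height (world z) of carrier below 0.004 m and linear speed of carrier below 0.02 m/s and contact force between the fingers and tube_a below 0.2 N and contact force between the fingers and tube_b below 0.2 N), for 0.2 s.
At the end, for the whole second after the job is handed in: Fingers hold the middle of the handle (TCP within 35 mm); carrier 70 to 140 mm above the bench, resting on nothing else, tilt under 4 degrees, under 20 mm/s and 0.1 rad/s; in each corner hole a tube, foot within 6 mm of the floor centre, tab outward within 20 degrees (((distance between tube_a and place_front_left below 0.006 m and x of tube_a_tab in the frame of carrier below -0.082 m and angle between the x axis of each of tube_a, tube_b and the x axis of carrier, either way round below 0.35 rad and distance between tube_b and place_back_right below 0.006 m and x of tube_b_tab in the frame of carrier above 0.082 m) or (distance between tube_a and place_back_right below 0.006 m and x of tube_a_tab in the frame of carrier above 0.082 m and angle between the x axis of each of tube_a, tube_b and the x axis of carrier, either way round below 0.35 rad and distance between tube_b and place_front_left below 0.006 m and x of tube_b_tab in the frame of carrier below -0.082 m)) and distance between tube_c and place_back_left below 0.006 m and x of tube_c_tab in the frame of carrier above 0.082 m and angle between the x axis of each of tube_c, tube_d and the x axis of carrier, either way round below 0.35 rad and distance between tube_d and place_front_right below 0.006 m and x of tube_d_tab in the frame of carrier below -0.082 m and height (world z) of carrier between 0.07 and 0.14 m and angle between carrier's own z axis and vertical below 0.07 rad and linear speed of carrier below 0.02 m/s and angular speed of carrier below 0.1 rad/s and contact force between the fingers and carrier above 2 N and distance between the grasp point and handle below 0.035 m and contact force between carrier and vortexer below 0.1 N and contact force between carrier and pen_rack below 0.1 N and contact force between carrier and mouse below 0.1 N and contact force between carrier and holder below 0.1 N); the arm keeps its last pose, push and grip.
It fails at once if a tube is tipped by more than 30 degrees (angle between any of tube_a, tube_b, tube_c, tube_d's own z axis and vertical above 0.52 rad).
It fails at once if the carrier is tilted by more than 12 degrees (angle between carrier's own z axis and vertical above 0.21 rad).
It fails at once if the mixer, the pen rack or the mouse is shifted by more than 20 mm (distance of any of vortexer, pen_rack, mouse from where it was at the start of the episode above 0.02 m).
It also fails if it takes over 72 s, if anything falls off the work surface, if the arm or the gripper's body presses on something with over 40 N, if the wrist force passes 120 N, or if a joint passes its speed limit or range.

## Robot

A 7-joint arm with a two-finger parallel gripper is mounted at the origin on the work surface. World frame = base frame: x ahead of the robot, y to its left, z up, the work surface at z = 0. Lengths are in m, angles in rad, forces in N, time in s.
With the tool pointing down it reaches from about 0.425 to 0.925 m from the base axis. Payload 6.8 kg.
Tool frame: the origin (TCP) lies between the finger pads, 19 mm behind the fingertips; this is the grasp point; x points along the fingers, z is the direction in which the jaws open and shut, and the axes are right-handed (so a half turn about x gives the same grasp; the last joint's range is limited). The gripper opens to 85 mm and grips with 20 to 120 N. Pads are 22 mm wide; open, the fingers measure 114 mm over their backs; the gripper's body (76 mm by 85 mm) begins 54 mm behind the grasp point. The pads swing forward as they close: fully open they stand 13 mm farther back than shut.
Start: joints at [1.228, 0.477, 0.022, 1.555, -0.011, 1.109, -0.083], TCP at [0.157, -0.656, 0.25] pointing down, gripper open.
Joint ranges: [-2.96, 2.96], [-0.34, 2.1], [-1.41, 1.46], [0.24, 2.44], [-1.37, 4.51], [0.17, 1.92], [-2.96, 2.96]. Speed limits (rad/s): [2.39, 2.39, 3.14, 3.14, 3.14, 3.14, 3.14].

## Interface

Orientations are given as a unit quaternion [w, x, y, z].
In Python, from station import bot gives the robot as it stands.
- The arm moves only by the tool drive_tool, never from a script. Its arguments are lists of equal length, an entry for each row: "slide": the shift along the world's x, y, z in mm, a list of three; "turn": the turn, a rotation vector about the world's x, y, z in rad, a list of three; "gripper": the opening, from 0 (shut) to 1 (fully open). A call has 1 to 10 rows; each row is the pose to reach, as a shift and turn from the pose measured when the call began; what a row does not reach only later rows make up. A row lasts 1/10 s, in which the tool goes at most 50 mm and 8.59 degrees, less where a joint would pass 70% of its speed; a pose out of reach is approached as far as the arm can. A call with a gripper value outside its range is refused whole. The fingers move at their own pace and stop on an object; "squeeze" is the grip in N (left out, the last holds). Time passes only in rows, so rows that repeat a pose let the fingers close. It gives the time, the measured TCP pose, the force and the opening at its end, in the units of the state.
- bot.get_obs(): the state, without advancing time (a new reading comes with each control period).
- bot.read_camera(name): name is "side" or "top"; returns a dict with "color" (400x640x3 uint8, red, green, blue), "fovy" (degrees; the focal length in pixels is half the picture's height over the tangent of half this angle, whatever the lens; pixels are square), "cx", "cy" (the principal point, pixels), "R" (3x3) and "t" (3): a world point X has camera coordinates R X + t. Camera axes: x right, y down, z forward; pixel columns grow to the right and rows downward; lengths in m; the calibration is good to about 2 mm. A picture is of the moment at which its call begins. There is no depth.
- bot.hand_in(): hands the job in, once; it reports no verdict.
The state is a dict: "t": time; "q": joint angles; "joint_vel": joint speeds; "joint_torque": joint torques, N m; "eef_pos": TCP position; "tool_rot": TCP orientation; "contact_force": force on the tool from outside, world axes, zero at the start; "torque": the same for the moment, N m; "gripper_width": opening from 0.0 (shut) to 1.0 (fully open).
Only numpy, scipy, OpenCV 4.12 (cv2) and the standard library are available. Lean on these libraries where they do the work, as an engineer would, in place of code of your own. Each camera call takes 0.05 s, during which the arm holds its last target.

## Working session

There is one attempt and no reset: what is moved stays moved. The work goes in short steps, Python scripts to look and compute and a tool call to move; the robot and the scene stay as the last step left them, time stands still between calls to the robot, and variables do not carry over. Pictures are saved under pics/ and viewed, and the job is handed in when it is done.

Besides the shell and the picture viewer there is one more tool, called after "Call:" as name(argument=value, ...) on one line, values as JSON. drive_tool: Moves the arm, as the interface text tells. Its arguments: {"type":"object","properties":{"slide":{"type":"array"},"turn":{"type":"array"},"gripper":{"type":"array"},"squeeze":{"type":"number"}},"required":["slide","turn","gripper"]}

```bash
ls; mkdir -p pics; python3 - <<'E'
from station import bot
import cv2,numpy as np
for n in("side","top"):
    c=bot.read_camera(n); cv2.imwrite(f"pics/{n}0.png",c["color"][:,:,::-1]); np.savez(f"{n}0.npz",**c)
    print(n,c["fovy"],c["cx"],c["cy"],c["R"],c["t"],[k for k in c])
o=bot.get_obs();print(o)
E
```

```text
pics
side 53.073908255727595 325.42557909742544 202.90880151474303 [[ 0.98872866 -0.14971446 -0.0011007 ]
 [-0.10521065 -0.68955311 -0.71655233]
 [ 0.10651925  0.70859163 -0.69753247]] [-0.59075845  0.13321331  1.21299317] ['color', 'fovy', 'cx', 'cy', 'R', 't']
top 43.744048512474784 317.4274852795843 198.6245816709022 [[-0.0272894  -0.99924051 -0.02781542]
 [-0.98704845  0.03133602 -0.15733215]
 [ 0.15808428  0.02316167 -0.98715394]] [0.04152896 0.59483003 1.3696403 ] ['color', 'fovy', 'cx', 'cy', 'R', 't']
{'t': 0.1, 'q': array([ 1.22789354,  0.47771644,  0.0223676 ,  1.55633008, -0.0115053 ,
        1.10926676, -0.08310775]), 'joint_vel': array([-1.19740555e-04, -8.72179044e-04, -2.44810098e-03, -3.91882293e-03,
       -6.79315666e-05, -2.74686609e-04,  1.30226909e-03]), 'joint_torque': array([ 4.88120088e-03, -5.97752059e+01,  1.61388561e+00, -2.81948483e+01,
        1.29009041e-02,  5.03813411e-03, -3.51453821e-05]), 'eef_pos': array([ 0.15690716, -0.65601424,  0.24913355]), 'tool_rot': array([ 0.55465403,  0.43830929,  0.55558861, -0.43768159]), 'contact_force': array([ 0.27698604, -0.08958357, -0.60201433]), 'torque': array([ 0.00555254,  0.01509632, -0.00293966]), 'gripper_width': 0.9999106515628563}
```

View pics/side0.png

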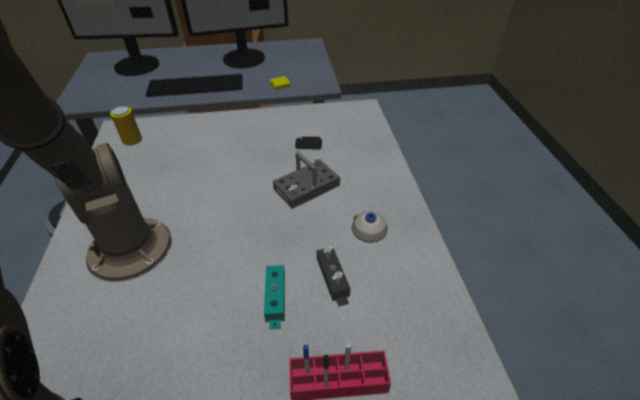

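View pics/top0.png

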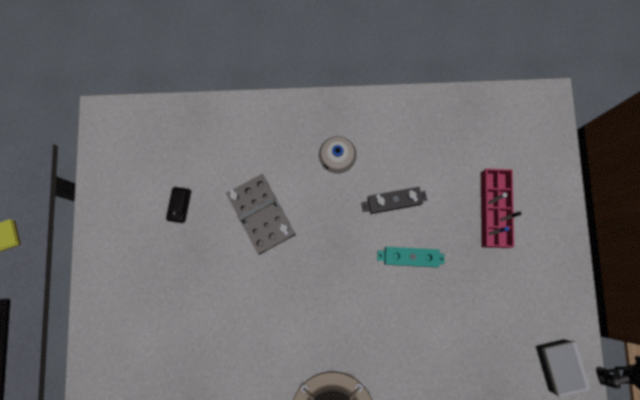

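```bash
python3 - <<'E'
import cv2,numpy as np
t=np.load("top0.npz")["color"][:,:,::-1]
s=np.load("side0.npz")["color"][:,:,::-1]
def crop(im,x,y,w,h,k,n):
    cv2.imwrite(f"pics/{n}.png",cv2.convertScaleAbs(cv2.resize(im[y:y+h,x:x+w],None,fx=k,fy=k,interpolation=cv2.INTER_CUBIC),alpha=1.5))
crop(t,215,165,90,95,6,"tc");crop(t,355,175,80,45,9,"th")
crop(s,265,145,85,65,8,"sc");crop(s,305,240,55,70,8,"sh")
E
```

```text
(no output)
```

View pics/tc.png

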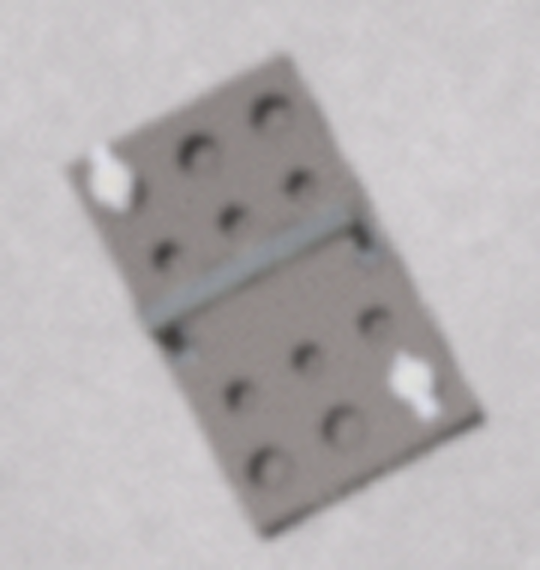

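View pics/th.png

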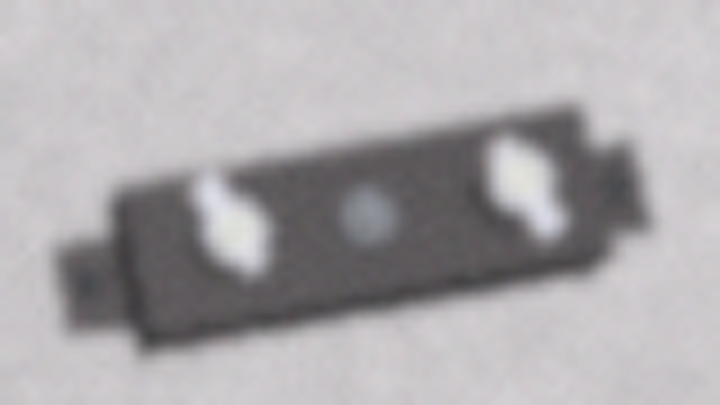

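View pics/sc.png

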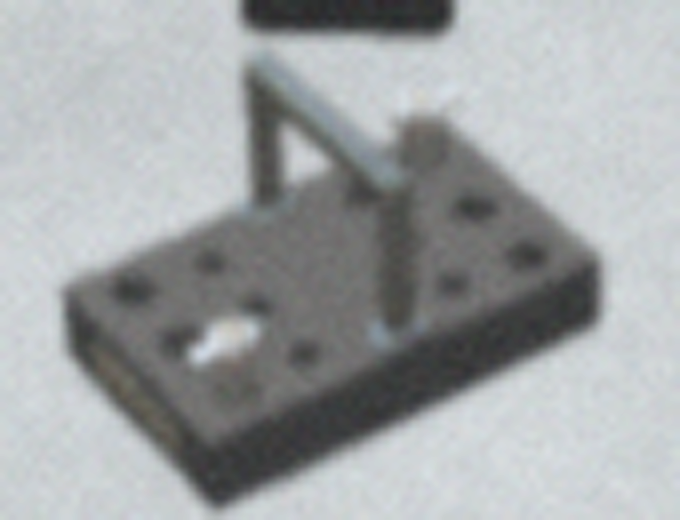

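View pics/sh.png

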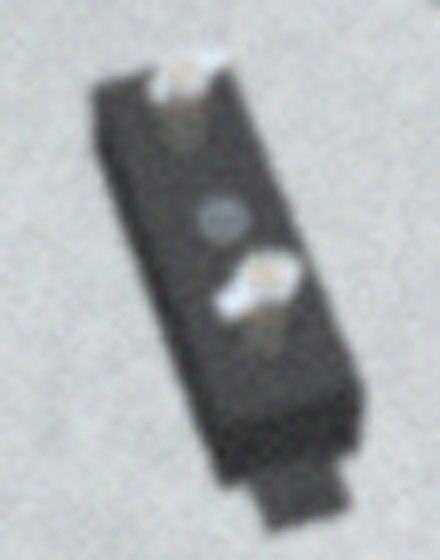

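```bash
cat > h.py <<'E'
import numpy as np
from scipy.optimize import least_squares
class Cam:
    def __init__(s,c):
        s.R=np.array(c["R"]);s.t=np.array(c["t"]);s.f=200/np.tan(np.radians(float(c["fovy"]))/2);s.c=np.array([float(c["cx"]),float(c["cy"])])
    def p(s,X):
        q=np.atleast_2d(X)@s.R.T+s.t; return q[:,:2]/q[:,2:]*s.f+s.c
    def ray(s,px,z):
        d=s.R.T@np.append((np.array(px)-s.c)/s.f,1);o=-s.R.T@s.t
        return o+d*(z-o[2])/d[2]
T=Cam(np.load("top0.npz"));S=Cam(np.load("side0.npz"))
def loc(p,L):
    c,s_=np.cos(p[2]),np.sin(p[2]);L=np.atleast_2d(L).astype(float)
    return np.c_[p[0]+c*L[:,0]-s_*L[:,1],p[1]+s_*L[:,0]+c*L[:,1],L[:,2]]
def unc(crop,k,off): return (np.array(crop,float)+.5)/k-.5+np.array(off)
E
cat > m1.py <<'E'
from h import *
obs={}
tc=[((100,-60,40),(285,54)),((100,60,40),(70,168)),((-100,-60,40),(483,412)),((-100,60,40),(264,526)),
 ((75,-40,40),(271,110)),((75,0,40),(198,153)),((-75,40,40),(269,466)),((-75,0,40),(343,425))]
sc=[((-100,60,40),(65,290)),((-100,-60,40),(210,445)),((100,-60,40),(600,262)),((-100,-60,0),(220,507)),((100,-60,0),(600,325)),
 ((-75,40,40),(133,289)),((-75,0,40),(182,341)),((75,0,40),(475,207)),((75,-40,40),(528,254))]
th=[((25,75,40),(117,188)),((25,-75,40),(578,105)),((-25,-75,40),(600,262)),((-25,75,40),(140,343)),((0,0,51),(370,216))]
sh=[((-25,75,40),(95,88)),((-25,-75,40),(218,425)),((25,-75,40),(360,392)),((-25,-75,0),(222,480)),((25,-75,0),(358,450)),((0,0,51),(225,220))]
def fit(a,ka,oa,b,kb,ob,x0):
    La=np.array([l for l,_ in a])/1000;Pa=unc([p for _,p in a],ka,oa)
    Lb=np.array([l for l,_ in b])/1000;Pb=unc([p for _,p in b],kb,ob)
    def run(useT,useS):
        def r(p):
            o=[]
            if useT:o.append((T.p(loc(p,La))-Pa).ravel())
            if useS:o.append((S.p(loc(p,Lb))-Pb).ravel())
            return np.concatenate(o)
        s=least_squares(r,x0,loss="soft_l1",x_scale=[.1,.1,.1]);return s.x,r(s.x)
    for u in((1,0),(0,1),(1,1)):
        x,r=run(*u);print(u,x.round(4),r.reshape(-1,2).round(2).tolist())
    return x
print("carrier");fit(tc,6,(215,165),sc,8,(265,145),[.57,.15,.5])
print("holder");H=fit(th,9,(355,175),sh,8,(305,240),[.6,-.2,.1])
for nm,c,tab,hin in(("L",(238,232),(203,187),(256,270)),("R",(519,180),(549,226),(498,143))):
    w=[T.ray(unc(p,9,(355,175)),z)[:2] for p,z in((c,.072),(tab,.0695),(hin,.07))]
    print(nm,np.round(w,4),np.arctan2(*(w[1]-w[0])[::-1]),np.arctan2(*(w[1]-w[2])[::-1]))
print("pockets",loc(H,[[0,.045,.072],[0,-.045,.072]]))
for p in((.0,.045,.072),(0,-.045,.072)):
    print(T.p(loc(H,p)),S.p(loc(H,p)))
print(unc((238,232),9,(355,175)),unc((519,180),9,(355,175)),unc((185,77),8,(305,240)),unc((265,278),8,(305,240)))
import scipy.spatial.transform as st
print(st.Rotation.from_quat([0.43830929,0.55558861,-0.43768159,0.55465403]).as_matrix().round(3))
E
python3 m1.py
```

```text
carrier
(1, 0) [0.562  0.1895 0.4769] [[0.03, -1.02], [-0.83, -0.1], [-0.06, -0.35], [-0.89, 1.27], [0.3, 0.37], [0.22, -0.13], [0.4, 0.06], [0.5, 0.04]]
(0, 1) [0.559  0.1878 0.4747] [[-0.57, -0.35], [0.06, -0.05], [0.31, -0.65], [-0.45, 0.9], [0.04, 0.12], [0.23, 0.07], [0.31, -0.08], [-0.06, -0.05], [0.06, 0.06]]
(1, 1) [0.5606 0.1891 0.4746] [[0.28, -0.53], [-0.63, 0.31], [0.05, 0.24], [-0.84, 1.77], [0.52, 0.86], [0.43, 0.32], [0.48, 0.57], [0.6, 0.57], [-0.11, -0.63], [0.53, -0.36], [0.71, -0.92], [0.0, 0.59], [0.43, -0.15], [0.69, -0.21], [0.77, -0.37], [0.36, -0.32], [0.47, -0.21]]
holder
(1, 0) [ 0.5878 -0.1955  0.1417] [[-0.51, -0.08], [0.03, 0.19], [1.12, -0.19], [0.17, -0.19], [-0.57, 0.25]]
(0, 1) [ 0.587  -0.1997  0.1433] [[-0.11, -0.57], [0.18, 0.12], [0.46, -0.46], [-0.47, 1.57], [0.09, 0.66], [-0.18, -1.23]]
(1, 1) [ 0.5875 -0.1972  0.1407] [[0.07, -0.04], [0.63, 0.28], [1.71, -0.09], [0.74, -0.14], [0.02, 0.32], [0.03, -1.29], [0.17, -0.71], [0.42, -1.23], [-0.49, 0.75], [0.06, -0.1], [-0.12, -1.98]]
L [[ 0.5815 -0.1534]
 [ 0.5963 -0.1435]
 [ 0.5697 -0.1586]] 0.5877610321357702 0.5159346785167583
R [[ 0.595  -0.2408]
 [ 0.5807 -0.2496]
 [ 0.6071 -0.2353]] -2.588470138409896 -2.645857736714431
pockets [[ 0.58122553 -0.15263136  0.072     ]
 [ 0.59384619 -0.24174207  0.072     ]]
[[380.71648909 200.42844824]] [[327.82442896 248.00287979]]
[[412.58427579 194.95018173]] [[337.76891358 273.47267006]]
[381.         200.33333333] [412.22222222 194.55555556] [327.6875 249.1875] [337.6875 274.3125]
[[-0.     0.973  0.233]
 [ 0.002  0.233 -0.973]
 [-1.    -0.    -0.002]]
```

Call:
drive_tool(slide=[[424,502,-50],[424,502,-50],[424,502,-50],[424,502,-50],[424,502,-50],[424,502,-50],[424,502,-50],[424,502,-50],[424,502,-50],[424,502,-50]], turn=[[0,0,0.316],[0,0,0.316],[0,0,0.316],[0,0,0.316],[0,0,0.316],[0,0,0.316],[0,0,0.316],[0,0,0.316],[0,0,0.316],[0,0,0.316]], gripper=[0.55,0.55,0.55,0.55,0.55,0.55,0.55,0.55,0.55,0.55], squeeze=30)

```text
t: 1.1
eef_pos: [0.4792, -0.2737, 0.2111]
tool_rot: [0.616, 0.345, 0.618, -0.345]
contact_force: [0.2, -0.9, 0.9]
gripper_width: 0.553
```

Call:
drive_tool(slide=[[102,121,-61],[102,121,-61],[102,121,-61],[102,121,-61],[102,121,-61],[102,121,-61],[102,121,-61]], turn=[[0,0,0],[0,0,0],[0,0,0],[0,0,0],[0,0,0],[0,0,0],[0,0,0]], gripper=[0.55,0.55,0.55,0.55,0.55,0.55,0.55])

```text
t: 1.8
eef_pos: [0.5805, -0.1545, 0.1503]
tool_rot: [0.616, 0.346, 0.617, -0.346]
contact_force: [-0.4, -0.3, 0.3]
gripper_width: 0.549
```

```bash
cat > look.py <<'E'
from station import bot
import cv2,numpy as np,sys
from scipy.spatial.transform import Rotation as Ro
n=sys.argv[1]
o=bot.get_obs();w,x,y,z=o["tool_rot"];M=Ro.from_quat([x,y,z,w]).as_matrix()
print(o["t"],"pos",o["eef_pos"].round(4),"jaw",np.arctan2(M[1,2],M[0,2]).round(3),"x",M[:,0].round(3),"q",o["q"].round(2),"F",o["contact_force"].round(1),"g",round(o["gripper_width"],3))
print("jaw z comp",M[2,2].round(4))
ims=[]
for cam,(a,b,wd,h) in zip(("top","side"),[list(map(int,v.split(","))) for v in sys.argv[2:]]):
    c=bot.read_camera(cam);np.savez(f"{n}_{cam}.npz",**c)
    k=min(400/wd,560/h)
    im=cv2.resize(c["color"][b:b+h,a:a+wd,::-1],None,fx=k,fy=k,interpolation=cv2.INTER_CUBIC)
    print(cam,k,(a,b));ims.append(cv2.convertScaleAbs(im,alpha=1.5))
H=max(i.shape[0] for i in ims)
cv2.imwrite(f"pics/{n}.png",np.hstack([cv2.copyMakeBorder(i,0,H-i.shape[0],0,0,0) for i in ims]))
E
python3 look.py l1 355,165,80,70 290,200,80,110
```

```text
1.8 pos [ 0.5805 -0.1545  0.1503] jaw -1.022 x [-0.002  0.    -1.   ] q [ 0.36  0.48 -0.27  1.81  0.16  0.87 -1.  ] F [-0.4 -0.3  0.3] g 0.549
jaw z comp -0.0011
top 5.0 (355, 165)
side 5.0 (290, 200)
```

View pics/l1.png

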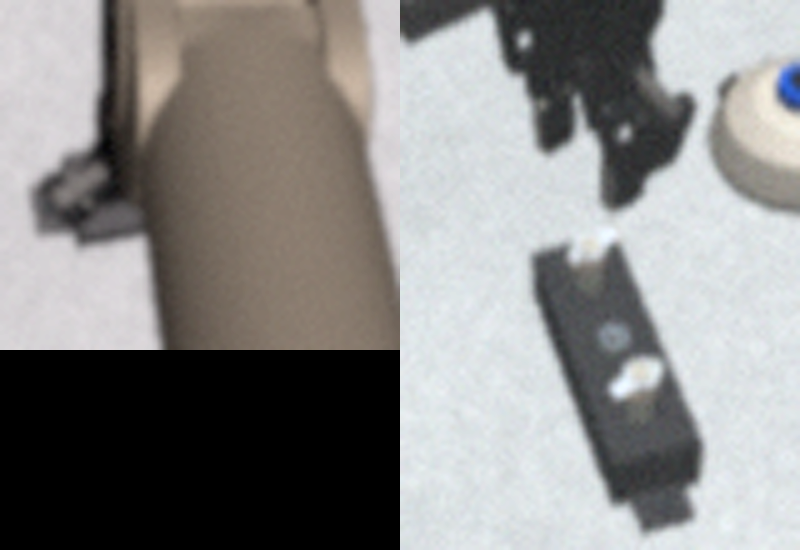

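Call:
drive_tool(slide=[[1,1.5,-35],[1,1.5,-60],[1,1.5,-75],[1,1.5,-84],[1,1.5,-84],[1,1.5,-84]], turn=[[0,0,0],[0,0,0],[0,0,0],[0,0,0],[0,0,0],[0,0,0]], gripper=[0.55,0.55,0.55,0.55,0.55,0.55])

```text
t: 2.5
eef_pos: [0.5823, -0.1533, 0.0675]
tool_rot: [0.617, 0.346, 0.616, -0.346]
contact_force: [-0.1, -1.4, 0.8]
gripper_width: 0.552
```

```bash
python3 look.py l2 355,165,80,70 300,220,60,80
```

```text
2.5 pos [ 0.5823 -0.1533  0.0675] jaw -1.023 x [ 0.  0. -1.] q [ 0.34  0.59 -0.24  1.86  0.21  0.72 -1.04] F [-0.1 -1.4  0.8] g 0.552
jaw z comp 0.0001
top 5.0 (355, 165)
side 6.666666666666667 (300, 220)
```

View pics/l2.png

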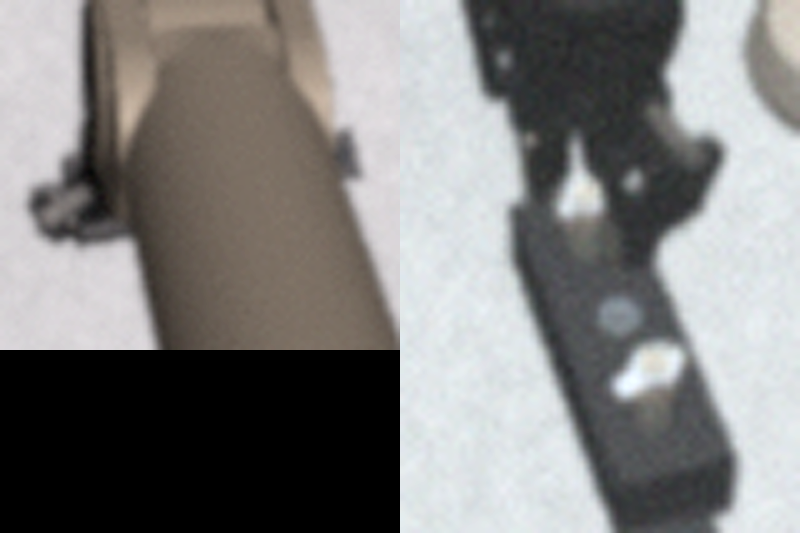

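Call:
drive_tool(slide=[[0,0,0],[0,0,0],[0,0,0],[0,0,0],[0,0,0],[0,0,0]], turn=[[0,0,0],[0,0,0],[0,0,0],[0,0,0],[0,0,0],[0,0,0]], gripper=[0.3,0.2,0.1,0.1,0.1,0.1], squeeze=30)

```text
t: 3.2
eef_pos: [0.5833, -0.1533, 0.0687]
tool_rot: [0.618, 0.346, 0.616, -0.346]
contact_force: [-0.5, 0.1, 7.0]
gripper_width: 0.213
```

```bash
python3 look.py l3 355,165,80,70 300,220,60,80
```

```text
3.2 pos [ 0.5833 -0.1533  0.0687] jaw -1.023 x [ 0.003 -0.    -1.   ] q [ 0.34  0.59 -0.24  1.85  0.21  0.72 -1.04] F [-0.5  0.1  7. ] g 0.213
jaw z comp 0.0017
top 5.0 (355, 165)
side 6.666666666666667 (300, 220)
```

View pics/l3.png

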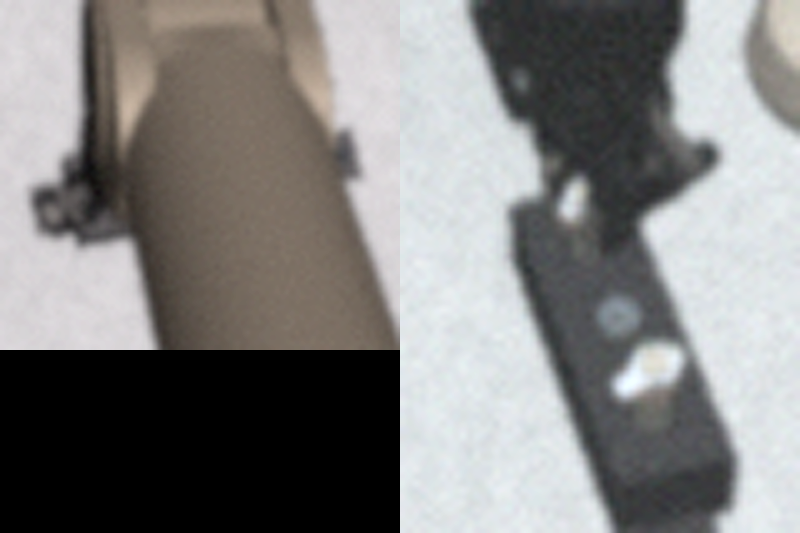

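Call:
drive_tool(slide=[[0,0,25],[0,0,60],[0,0,100],[0,0,100],[0,0,100]], turn=[[0,0,0],[0,0,0],[0,0,0],[0,0,0],[0,0,0]], gripper=[0.1,0.1,0.1,0.1,0.1])

```text
t: 3.8
eef_pos: [0.5837, -0.1534, 0.1695]
tool_rot: [0.618, 0.347, 0.615, -0.346]
contact_force: [-0.6, 0.1, -0.4]
gripper_width: 0.216
```

```bash
python3 look.py l4 355,165,80,70 300,200,60,80; cat > tg.py <<'E'
from h import *
C=[.5605,.1888,.475]
for n,l in(("back_right",(.075,-.04,.01)),("front_left",(-.075,.04,.01)),("handle",(0,0,.118))):print(n,loc(C,l).round(4))
E
python3 tg.py
```

```text
3.8 pos [ 0.5837 -0.1534  0.1695] jaw -1.023 x [ 0.005 -0.001 -1.   ] q [ 0.36  0.46 -0.27  1.8   0.15  0.9  -1.  ] F [-0.6  0.1 -0.4] g 0.216
jaw z comp 0.0031
top 5.0 (355, 165)
side 6.666666666666667 (300, 200)
back_right [[0.6455 0.1875 0.01  ]]
front_left [[0.4755 0.1901 0.01  ]]
handle [[0.5605 0.1888 0.118 ]]
```

View pics/l4.png

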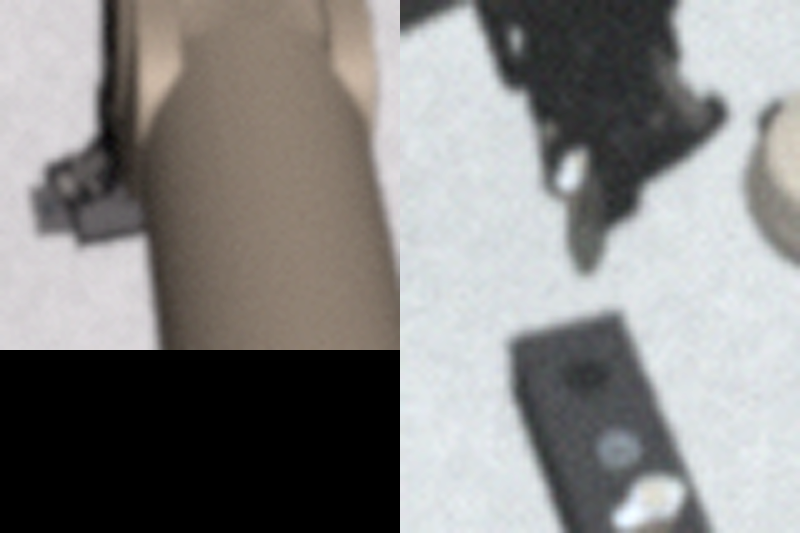

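Call:
drive_tool(slide=[[8,40,15],[17,90,20],[26,140,20],[35,190,20],[44,240,20],[53,290,20],[59,325,20],[62,341,20],[62,341,20],[62,341,20]], turn=[[0,0.005,-0.01],[0,0.005,-0.02],[0,0.005,-0.03],[0,0.005,-0.04],[0,0.005,-0.05],[0,0.005,-0.06],[0,0.005,-0.07],[0,0.005,-0.07],[0,0.005,-0.07],[0,0.005,-0.07]], gripper=[0.1,0.1,0.1,0.1,0.1,0.1,0.1,0.1,0.1,0.1])

```text
t: 4.9
eef_pos: [0.644, 0.1857, 0.1861]
tool_rot: [0.602, 0.366, 0.606, -0.37]
contact_force: [-0.2, -1.6, -0.3]
gripper_width: 0.222
```

```bash
python3 look.py l5 200,150,110,110 265,110,85,95; python3 - <<'E'
from h import *
d=np.array([.85,.52,0])
for o in(-.003,0,.003): print(o,S.p(np.array([.5837+.0005,-.1534,.1108])+o*d))
print(unc((187,270),6.667,(300,200)))
E
```

```text
4.9 pos [0.644  0.1857 0.1861] jaw -1.094 x [-0.006 -0.002 -1.   ] q [-0.15  0.55 -0.31  1.6   0.19  1.02 -1.62] F [-0.2 -1.6 -0.3] g 0.222
jaw z comp -0.0011
top 3.6363636363636362 (200, 150)
side 4.705882352941177 (265, 110)
-0.003 [[328.15477884 239.53070342]]
0 [[328.9924717  238.99024714]]
0.003 [[329.82804919 238.45115564]]
[327.62359382 240.07297135]
```

View pics/l5.png

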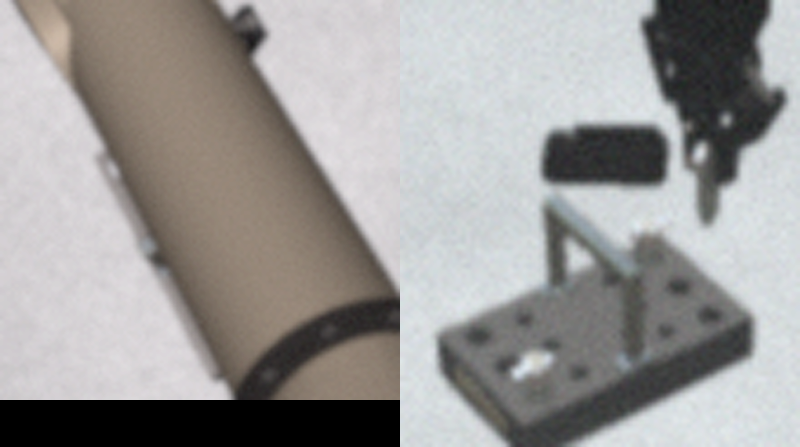

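Call:
drive_tool(slide=[[3.5,2.5,-30],[3.5,2.5,-60],[3.5,2.5,-78],[3.5,2.5,-78],[3.5,2.5,-78]], turn=[[0.002,-0.006,0],[0.002,-0.006,0],[0.002,-0.006,0],[0.002,-0.006,0],[0.002,-0.006,0]], gripper=[0.1,0.1,0.1,0.1,0.1])

```text
t: 5.5
eef_pos: [0.6484, 0.1853, 0.1092]
tool_rot: [0.603, 0.369, 0.603, -0.369]
contact_force: [-0.4, -0.0, 1.3]
gripper_width: 0.217
```

```bash
python3 look.py l6 230,150,20,20 315,135,40,50
```

```text
5.5 pos [0.6484 0.1853 0.1092] jaw -1.098 x [ 0.001 -0.001 -1.   ] q [-0.17  0.64 -0.29  1.65  0.23  0.89 -1.65] F [-0.4 -0.   1.3] g 0.217
jaw z comp 0.001
top 20.0 (230, 150)
side 10.0 (315, 135)
```

View pics/l6.png

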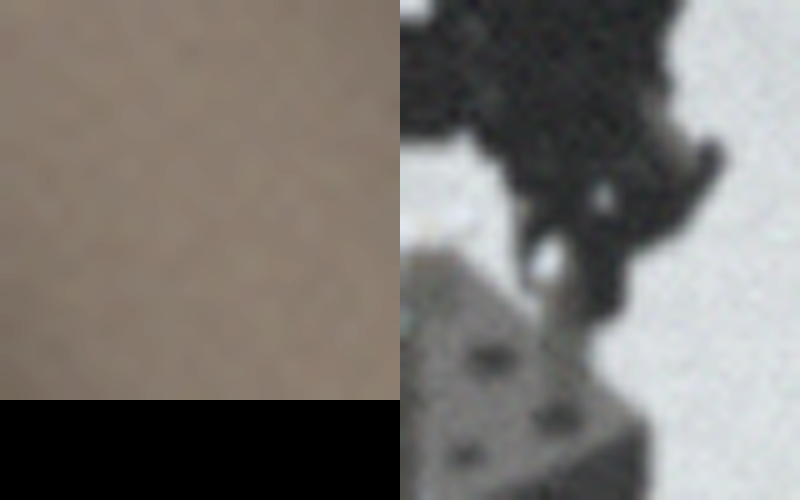

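```bash
python3 - <<'E'
from h import *
Cs=[.559,.1878,.4747]
h=loc(Cs,(.075,-.04,.04))[0];print("hole",h)
def cr(p):return ((S.p(p)[0]-[315,135]+.5)*10-.5).round(1)
print("hole px",cr(h))
for z in(.0505,.066,.08,.0955):print(z,cr([h[0],h[1],z]))
print("d/dx",cr(h+[.001,0,0])-cr(h),"d/dy",cr(h+[0,.001,0])-cr(h))
import cv2
c=np.load("l6_side.npz")["color"][135:185,315:355].astype(int)
np.set_printoptions(linewidth=200)
for r in range(160,185):
    print(r,np.load("l6_side.npz")["color"][r,325:339].mean(1).astype(int))
E
```

```text
hole [0.64399011 0.18650318 0.04      ]
hole px [160.8 418.3]
0.0505 [161. 395.]
0.066 [161.4 360.2]
0.08 [161.7 328.3]
0.0955 [162.1 292.4]
d/dx [ 2.8 -0.3] d/dy [-0.5 -1.9]
160 [132  94  63  87 127 128  83  47  35  30  31  35  46  77]
161 [136 107  80 109 138 127  80  55  36  33  33  34  67 113]
162 [135 114  84 105 118 104  72  53  39  33  32  39  74 127]
163 [128 117  85  86  89  79  60  48  39  33  33  37  78 130]
164 [108 117 105  95  80  67  54  46  41  30  32  43  80 130]
165 [ 87 103 115 111  83  67  53  51  40  35  34  45  91 136]
166 [ 80  88  97 104  80  66  55  48  41  41  50  76 114 141]
167 [ 81  78  84  90  75  64  56  54  51  71  90 115 136 143]
168 [ 77  73  76  79  69  64  62  60  68  97 122 136 144 147]
169 [ 62  71  75  77  60  66  63  64  75 111 137 147 145 146]
170 [ 49  59  72  74  67  60  64  65  84 113 137 147 147 146]
171 [ 51  61  73  75  69  66  62  63  77 111 134 147 143 144]
172 [ 62  70  79  79  71  64  65  66  67  99 123 139 142 145]
173 [ 74  76  76  78  71  65  59  66  71  86 102 127 140 144]
174 [ 79  80  76  76  71  63  64  63  72  77  85 101 124 135]
175 [ 78  81  78  74  64  54  52  58  70  78  82  86  99 120]
176 [81 79 76 58 53 43 44 50 64 74 79 82 83 95]
177 [75 79 79 64 50 47 46 49 64 78 76 77 70 71]
178 [79 81 75 70 60 57 58 62 72 77 74 67 59 57]
179 [79 79 79 74 73 73 72 68 71 65 59 51 47 45]
180 [79 80 79 77 80 77 68 67 59 50 45 44 42 44]
181 [80 83 77 77 72 63 61 51 44 45 44 42 39 41]
182 [80 77 73 67 62 51 48 40 42 41 43 43 42 42]
183 [67 63 58 51 44 50 43 43 41 42 40 40 40 46]
184 [59 50 44 43 33 40 38 39 42 41 42 41 37 49]
```

Call:
drive_tool(slide=[[-2,0.4,0],[-2,0.4,-5],[-2,0.4,-10],[-2,0.4,-15],[-2,0.4,-20],[-2,0.4,-22],[-2,0.4,-22]], turn=[[0,0,0],[0,0,0],[0,0,0],[0,0,0],[0,0,0],[0,0,0],[0,0,0]], gripper=[0.1,0.1,0.1,0.1,0.1,0.1,0.1])

```text
t: 6.3
eef_pos: [0.6467, 0.1867, 0.0878]
tool_rot: [0.604, 0.369, 0.603, -0.368]
contact_force: [0.1, -0.6, -1.3]
gripper_width: 0.217
```

```bash
python3 look.py l7 230,150,20,20 315,135,40,50
```

```text
6.3 pos [0.6467 0.1867 0.0878] jaw -1.097 x [ 0.002  0.    -1.   ] q [-0.17  0.66 -0.29  1.67  0.24  0.85 -1.66] F [ 0.1 -0.6 -1.3] g 0.217
jaw z comp 0.0008
top 20.0 (230, 150)
side 10.0 (315, 135)
```

View pics/l7.png

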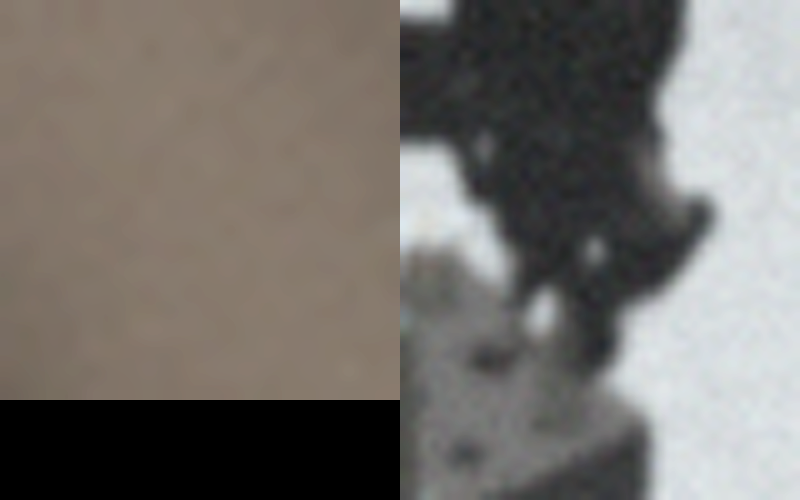

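Call:
drive_tool(slide=[[0,0,-4],[0,0,-8],[0,0,-11],[0,0,-14],[0,0,-14]], turn=[[0,0,0],[0,0,0],[0,0,0],[0,0,0],[0,0,0]], gripper=[0.1,0.1,0.1,0.1,0.1])

```text
t: 6.9
eef_pos: [0.6469, 0.1871, 0.0739]
tool_rot: [0.604, 0.369, 0.603, -0.368]
contact_force: [0.2, 1.2, -1.5]
gripper_width: 0.215
```

Call:
drive_tool(slide=[[0,0,-3],[0,0,-5],[0,0,-5]], turn=[[0,0,0],[0,0,0],[0,0,0]], gripper=[0.1,0.1,0.1])

```text
t: 7.2
eef_pos: [0.647, 0.1872, 0.0689]
tool_rot: [0.604, 0.37, 0.603, -0.368]
contact_force: [-0.4, 0.8, -0.2]
gripper_width: 0.216
```

```bash
python3 look.py l8 230,150,20,20 265,135,85,70
```

```text
7.2 pos [0.647  0.1872 0.0689] jaw -1.097 x [ 0.003  0.001 -1.   ] q [-0.18  0.69 -0.28  1.67  0.25  0.81 -1.67] F [-0.4  0.8 -0.2] g 0.216
jaw z comp 0.0005
top 20.0 (230, 150)
side 4.705882352941177 (265, 135)
```

View pics/l8.png

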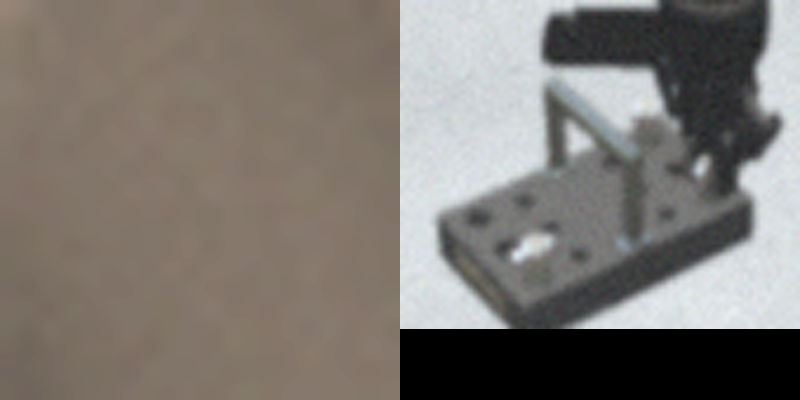

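Call:
drive_tool(slide=[[0,0,0],[0,0,0],[0,0,0],[0,0,0],[0,0,20],[0,0,60],[0,0,100],[0,0,110]], turn=[[0,0,0],[0,0,0],[0,0,0],[0,0,0],[0,0,0],[0,0,0],[0,0,0],[0,0,0]], gripper=[0.25,0.4,0.55,0.55,0.55,0.55,0.55,0.55])

```text
t: 8.1
eef_pos: [0.6494, 0.1882, 0.1842]
tool_rot: [0.606, 0.372, 0.601, -0.366]
contact_force: [-0.2, 0.6, -0.5]
gripper_width: 0.553
```

```bash
python3 look.py l9 215,165,90,95 265,135,85,70
```

```text
8.1 pos [0.6494 0.1882 0.1842] jaw -1.097 x [ 0.01   0.003 -1.   ] q [-0.16  0.55 -0.31  1.6   0.2   1.   -1.63] F [-0.2  0.6 -0.5] g 0.553
jaw z comp 0.0015
top 4.444444444444445 (215, 165)
side 4.705882352941177 (265, 135)
```

View pics/l9.png

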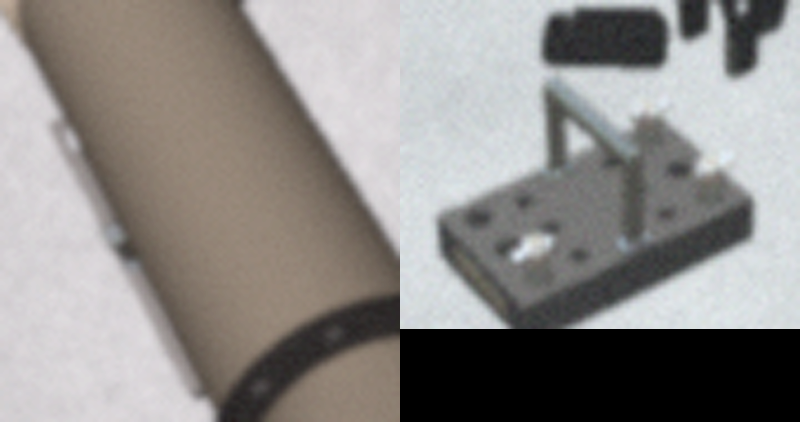

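Call:
drive_tool(slide=[[-6,-45,10],[-12,-95,10],[-18,-145,10],[-24,-195,10],[-30,-245,0],[-37,-295,-10],[-43,-345,-20],[-50,-395,-30],[-55,-430,-34],[-55,-430,-34]], turn=[[-0.003,0.01,0.01],[-0.003,0.01,0.02],[-0.003,0.01,0.03],[-0.003,0.01,0.04],[-0.003,0.01,0.05],[-0.003,0.01,0.067],[-0.003,0.01,0.067],[-0.003,0.01,0.067],[-0.003,0.01,0.067],[-0.003,0.01,0.067]], gripper=[0.55,0.55,0.55,0.55,0.55,0.55,0.55,0.55,0.55,0.55])

```text
t: 9.2
eef_pos: [0.5885, -0.2513, 0.1438]
tool_rot: [0.611, 0.349, 0.616, -0.355]
contact_force: [0.2, 0.3, -0.3]
gripper_width: 0.552
```

```bash
python3 look.py l10 215,165,90,95 305,220,60,80; python3 - <<'E'
from h import *
C0=[.562,.1895,.4769]
import cv2
c=np.load("l10_top.npz")["color"]
cv2.imwrite("pics/tc2.png",cv2.convertScaleAbs(cv2.resize(c[165:260,215:305,::-1],None,fx=6,fy=6,interpolation=cv2.INTER_CUBIC),alpha=1.5))
E
```

```text
9.2 pos [ 0.5885 -0.2513  0.1438] jaw -1.041 x [-0.01  -0.004 -1.   ] q [ 0.48  0.55 -0.24  1.72  0.17  0.91 -0.88] F [ 0.2  0.3 -0.3] g 0.552
jaw z comp -0.0015
top 4.444444444444445 (215, 165)
side 6.666666666666667 (305, 220)
```

View pics/l10.png

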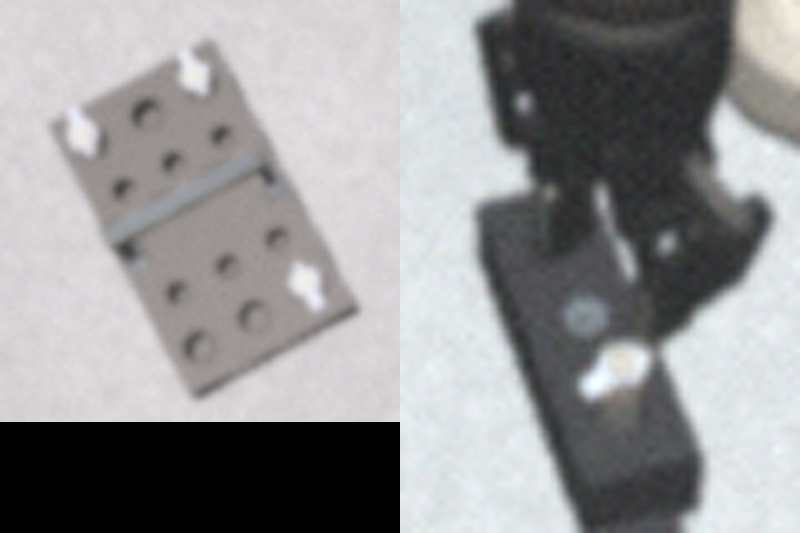

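View pics/tc2.png

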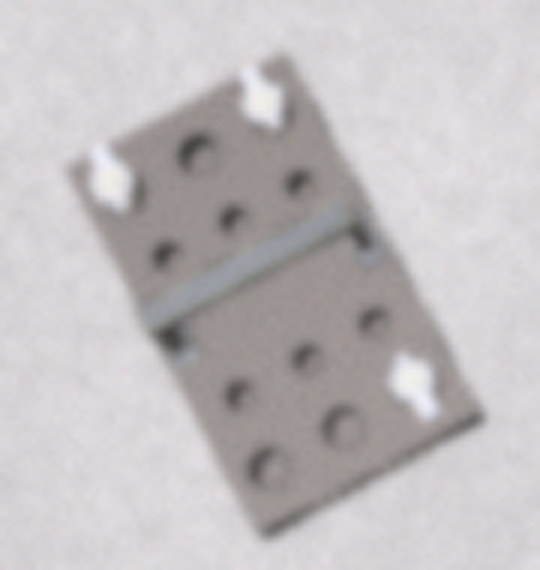

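Call:
drive_tool(slide=[[5.5,9.1,0],[5.5,9.1,0],[5.5,9.1,-30],[5.5,9.1,-55],[5.5,9.1,-70],[5.5,9.1,-76],[5.5,9.1,-76]], turn=[[0.004,-0.01,0],[0.004,-0.01,0],[0.004,-0.01,0],[0.004,-0.01,0],[0.004,-0.01,0],[0.004,-0.01,0],[0.004,-0.01,0]], gripper=[0.55,0.55,0.55,0.55,0.55,0.55,0.55])

```text
t: 10.0
eef_pos: [0.5969, -0.2336, 0.0686]
tool_rot: [0.615, 0.351, 0.615, -0.347]
contact_force: [-0.2, -0.2, -0.7]
gripper_width: 0.551
```

```bash
python3 look.py l11 355,165,80,70 305,230,60,80
```

```text
10.0 pos [ 0.5969 -0.2336  0.0686] jaw -1.032 x [ 0.002  0.005 -1.   ] q [ 0.45  0.64 -0.24  1.76  0.2   0.77 -0.92] F [-0.2 -0.2 -0.7] g 0.551
jaw z comp -0.0029
top 5.0 (355, 165)
side 6.666666666666667 (305, 230)
```

View pics/l11.png

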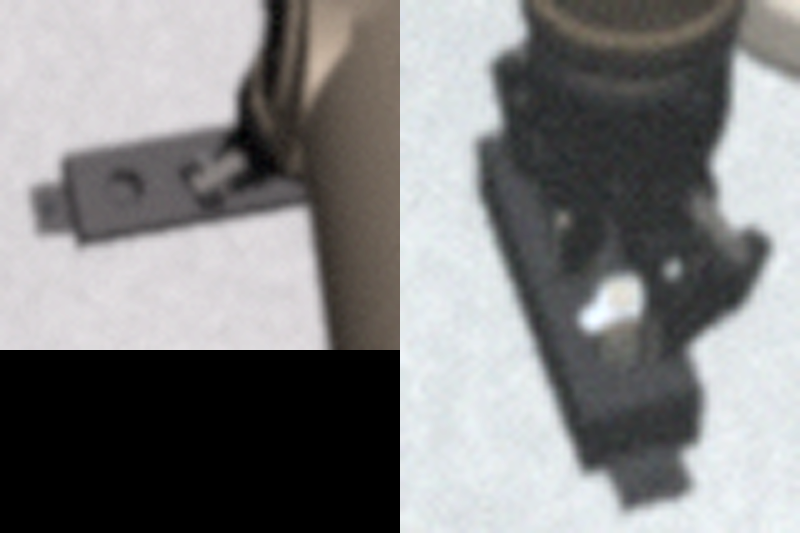

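Call:
drive_tool(slide=[[-2.8,-8.7,-1],[-2.8,-8.7,-1],[-2.8,-8.7,-1],[-2.8,-8.7,-1]], turn=[[-0.005,0.002,0],[-0.005,0.002,0],[-0.005,0.002,0],[-0.005,0.002,0]], gripper=[0.55,0.55,0.55,0.55])

```text
t: 10.5
eef_pos: [0.5951, -0.2431, 0.0694]
tool_rot: [0.616, 0.349, 0.614, -0.349]
contact_force: [0.4, 0.1, -0.1]
gripper_width: 0.552
```

```bash
python3 look.py l12 355,165,80,70 305,230,60,80
```

```text
10.5 pos [ 0.5951 -0.2431  0.0694] jaw -1.033 x [ 0.003 -0.001 -1.   ] q [ 0.46  0.64 -0.23  1.76  0.2   0.77 -0.91] F [ 0.4  0.1 -0.1] g 0.552
jaw z comp 0.0028
top 5.0 (355, 165)
side 6.666666666666667 (305, 230)
```

View pics/l12.png

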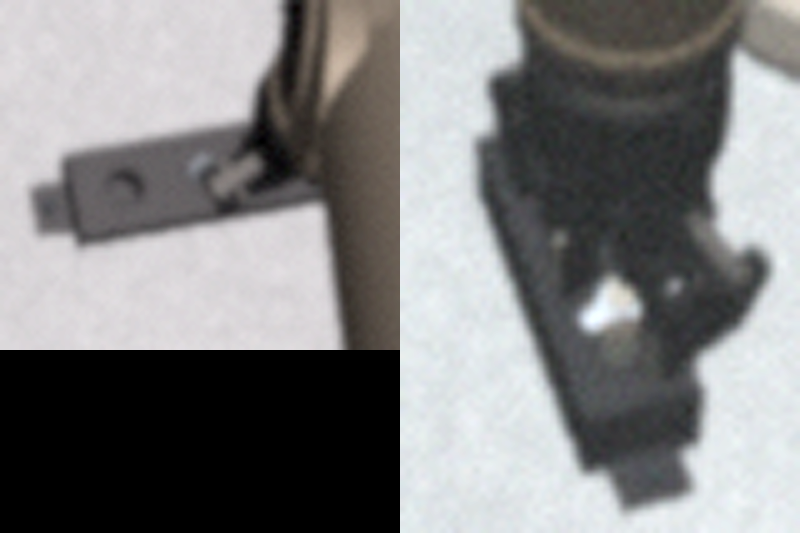

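Call:
drive_tool(slide=[[-1,0.5,-2],[-1,0.5,-2],[-1,0.5,-2],[-1,0.5,-2],[-1,0.5,-2],[-1,0.5,-2]], turn=[[0,0,0],[0,0,0],[0,0,0],[0,0,0],[0,0,0],[0,0,0]], gripper=[0.3,0.2,0.1,0.1,0.1,0.1])

```text
t: 11.2
eef_pos: [0.5941, -0.2423, 0.0672]
tool_rot: [0.616, 0.349, 0.614, -0.349]
contact_force: [-0.1, -0.9, 0.3]
gripper_width: 0.219
```

Call:
drive_tool(slide=[[0,0,0]], turn=[[0,0,0]], gripper=[0.1])

```text
t: 11.3
eef_pos: [0.5941, -0.2424, 0.0672]
tool_rot: [0.616, 0.349, 0.614, -0.349]
contact_force: [-0.6, -0.1, -0.7]
gripper_width: 0.215
```

```bash
python3 look.py l13 355,165,80,70 305,230,60,80
```

```text
11.3 pos [ 0.5941 -0.2424  0.0672] jaw -1.033 x [ 0.003 -0.001 -1.   ] q [ 0.46  0.64 -0.23  1.76  0.2   0.76 -0.91] F [-0.6 -0.1 -0.7] g 0.215
jaw z comp 0.0025
top 5.0 (355, 165)
side 6.666666666666667 (305, 230)
```

View pics/l13.png

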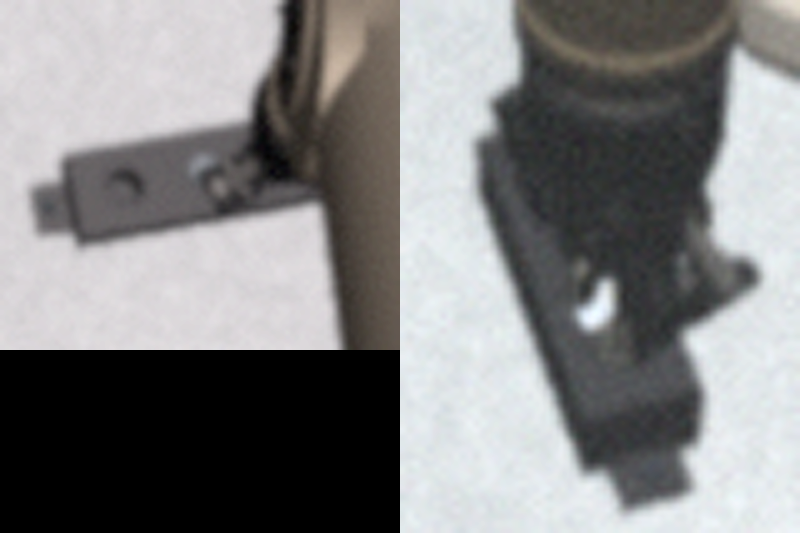

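Call:
drive_tool(slide=[[0,0,20],[0,0,50],[0,0,90],[0,0,120],[0,0,120]], turn=[[0,0.003,0],[0,0.003,0],[0,0.003,0],[0,0.003,0],[0,0.003,0]], gripper=[0.1,0.1,0.1,0.1,0.1])

```text
t: 11.9
eef_pos: [0.5969, -0.2432, 0.1924]
tool_rot: [0.618, 0.349, 0.612, -0.349]
contact_force: [1.0, 0.1, -0.1]
gripper_width: 0.217
```

```bash
python3 look.py l14 355,165,80,70 305,190,60,80
```

```text
11.9 pos [ 0.5969 -0.2432  0.1924] jaw -1.033 x [ 0.008 -0.004 -1.   ] q [ 0.48  0.49 -0.26  1.68  0.15  0.98 -0.87] F [ 1.   0.1 -0.1] g 0.217
jaw z comp 0.0077
top 5.0 (355, 165)
side 6.666666666666667 (305, 190)
```

View pics/l14.png

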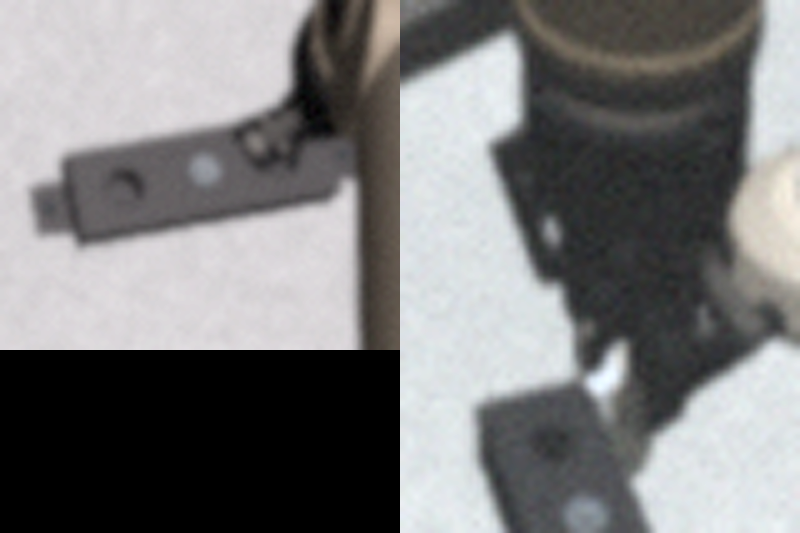

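Call:
drive_tool(slide=[[-12,40,0],[-26,85,0],[-40,135,0],[-54,185,0],[-68,235,0],[-82,285,0],[-96,335,0],[-108,385,0],[-117,420,-5],[-121,432,-10]], turn=[[0.004,0.008,-0.01],[0.004,0.008,-0.02],[0.004,0.008,-0.03],[0.004,0.008,-0.04],[0.004,0.008,-0.05],[0.004,0.008,-0.06],[0.004,0.008,-0.06],[0.004,0.008,-0.06],[0.004,0.008,-0.06],[0.004,0.008,-0.06]], gripper=[0.1,0.1,0.1,0.1,0.1,0.1,0.1,0.1,0.1,0.1])

```text
t: 13.0
eef_pos: [0.4705, 0.1952, 0.1769]
tool_rot: [0.602, 0.365, 0.609, -0.365]
contact_force: [-0.3, -0.1, 0.6]
gripper_width: 0.219
```

Call:
drive_tool(slide=[[0,0,0],[0,0,0]], turn=[[0,0,0],[0,0,0]], gripper=[0.1,0.1])

```text
t: 13.2
eef_pos: [0.4696, 0.1949, 0.1758]
tool_rot: [0.602, 0.364, 0.61, -0.366]
contact_force: [0.7, -0.4, -0.7]
gripper_width: 0.22
```

```bash
python3 look.py l15 215,165,90,95 250,100,100,110
```

```text
13.2 pos [0.4696 0.1949 0.1758] jaw -1.084 x [-0.011  0.004 -1.   ] q [-0.15  0.33 -0.43  1.99  0.17  0.86 -1.76] F [ 0.7 -0.4 -0.7] g 0.22
jaw z comp -0.0084
top 4.444444444444445 (215, 165)
side 4.0 (250, 100)
```

View pics/l15.png

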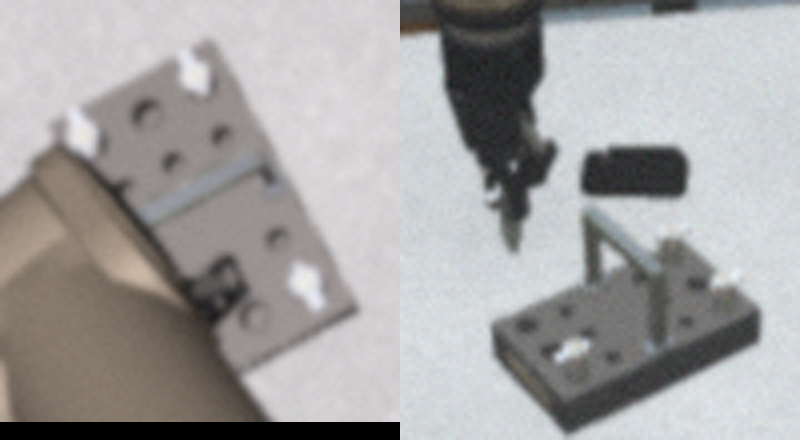

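Call:
drive_tool(slide=[[6.4,-5.7,0],[6.4,-5.7,-25],[6.4,-5.7,-50],[6.4,-5.7,-65],[6.4,-5.7,-68],[6.4,-5.7,-68],[6.4,-5.7,-68]], turn=[[-0.004,-0.011,-0.005],[-0.004,-0.011,-0.005],[-0.004,-0.011,-0.005],[-0.004,-0.011,-0.005],[-0.004,-0.011,-0.005],[-0.004,-0.011,-0.005],[-0.004,-0.011,-0.005]], gripper=[0.1,0.1,0.1,0.1,0.1,0.1,0.1])

```text
t: 14.0
eef_pos: [0.4781, 0.1875, 0.1092]
tool_rot: [0.605, 0.368, 0.603, -0.367]
contact_force: [-0.1, -0.4, -0.5]
gripper_width: 0.223
```

```bash
python3 look.py l16 230,150,20,20 265,145,40,50;python3 - <<'E'
from h import *
Cs=[.559,.1878,.4747]
h=loc(Cs,(-.075,.04,.04))[0];print("hole",h)
def cr(p):return ((S.p(p)[0]-[265,145]+.5)*10-.5).round(1)
print("hole px",cr(h))
for z in(.0505,.066,.08,.0955):print(z,cr([h[0],h[1],z]))
print("d/dx",cr(h+[.001,0,0])-cr(h),"d/dy",cr(h+[0,.001,0])-cr(h))
np.set_printoptions(linewidth=200)
for r in range(160,186):
    print(r,np.load("l16_side.npz")["color"][r,272:292].mean(1).astype(int))
E
```

```text
14.0 pos [0.4781 0.1875 0.1092] jaw -1.093 x [ 0.003 -0.    -1.   ] q [-0.17  0.43 -0.39  2.04  0.25  0.71 -1.82] F [-0.1 -0.4 -0.5] g 0.223
jaw z comp 0.0015
top 20.0 (230, 150)
side 10.0 (265, 145)
hole [0.47400989 0.18909682 0.04      ]
hole px [168.8 362.2]
0.0505 [166.4 338.9]
0.066 [162.8 304. ]
0.08 [159.5 272. ]
0.0955 [155.8 236.1]
d/dx [ 2.9 -0.3] d/dy [-0.2 -1.9]
160 [138 135 113  75  55  38  34  31  34  50  69  54  34  33  33  33  31  40  55  99]
161 [142 139 120  83  47  36  35  29  31  36  44  36  35  30  37  28  31  42  73 121]
162 [143 141 130  89  51  39  35  35  32  31  32  32  30  33  32  30  37  55  98 133]
163 [147 142 128  93  56  50  65  49  37  31  34  32  30  32  38  44  62  87 122 139]
164 [143 142 135 103  68  82 103  73  37  33  34  33  32  35  53  78 102 122 137 142]
165 [142 142 139 121 106 125 132  83  44  36  29  31  32  51  86 114 131 137 142 144]
166 [143 143 139 127 131 144 129  82  54  38  33  34  33  57 102 135 144 143 146 144]
167 [143 144 138 127 117 107  95  66  52  42  35  30  37  50 101 135 146 147 143 146]
168 [141 143 138 128 100  76  65  6
[... 812 characters left out ...]
 70  57  52]
178 [147 142 138 134 129 124 112  96  81  63  59  65  72  77  78  80  79  71  60  54]
179 [144 136 122 112  99  98  88  78  65  59  52  62  70  79  78  80  80  77  66  65]
180 [135 115  99  89  88  78  76  61  52  46  46  55  67  75  79  80  79  80  76  78]
181 [123  88  81  82  79  78  71  61  47  45  45  51  65  74  79  79  80  83  80  79]
182 [124  81  67  77  80  78  75  67  52  51  52  60  73  80  79  82  82  79  78  79]
183 [129  76  55  66  77  77  81  75  72  65  68  74  75  78  79  80  80  76  78  80]
184 [129  75  48  57  68  75  76  81  76  79  78  76  79  80  79  79  79  76  82  89]
185 [129  79  44  46  56  64  77  80  81  78  82  82  80  76  70  70  69  71  87 109]
```

View pics/l16.png

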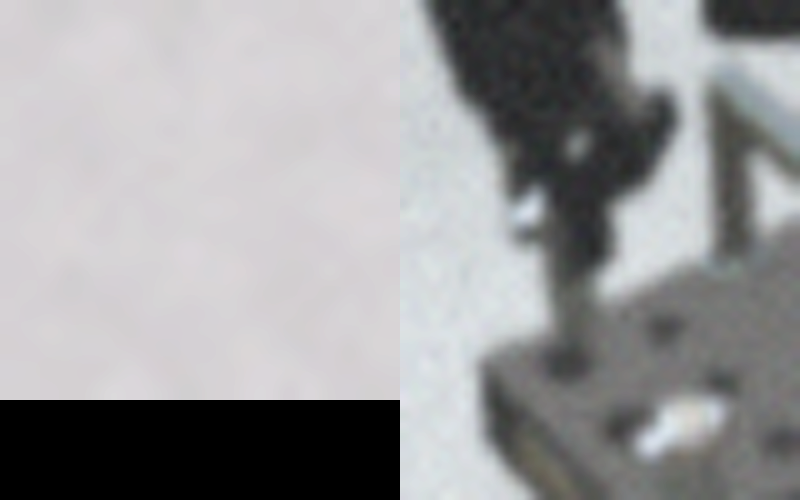

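Call:
drive_tool(slide=[[-1.7,1.9,0],[-1.7,1.9,-5],[-1.7,1.9,-10],[-1.7,1.9,-15],[-1.7,1.9,-20],[-1.7,1.9,-23],[-1.7,1.9,-23]], turn=[[0,0.003,0],[0,0.003,0],[0,0.003,0],[0,0.003,0],[0,0.003,0],[0,0.003,0],[0,0.003,0]], gripper=[0.1,0.1,0.1,0.1,0.1,0.1,0.1])

```text
t: 14.8
eef_pos: [0.4759, 0.1896, 0.0857]
tool_rot: [0.604, 0.367, 0.604, -0.368]
contact_force: [0.1, -0.6, 0.3]
gripper_width: 0.219
```

```bash
python3 look.py l17 230,150,20,20 265,145,40,50
```

```text
14.8 pos [0.4759 0.1896 0.0857] jaw -1.093 x [-0.001 -0.    -1.   ] q [-0.19  0.47 -0.38  2.05  0.27  0.67 -1.84] F [ 0.1 -0.6  0.3] g 0.219
jaw z comp -0.0001
top 20.0 (230, 150)
side 10.0 (265, 145)
```

View pics/l17.png

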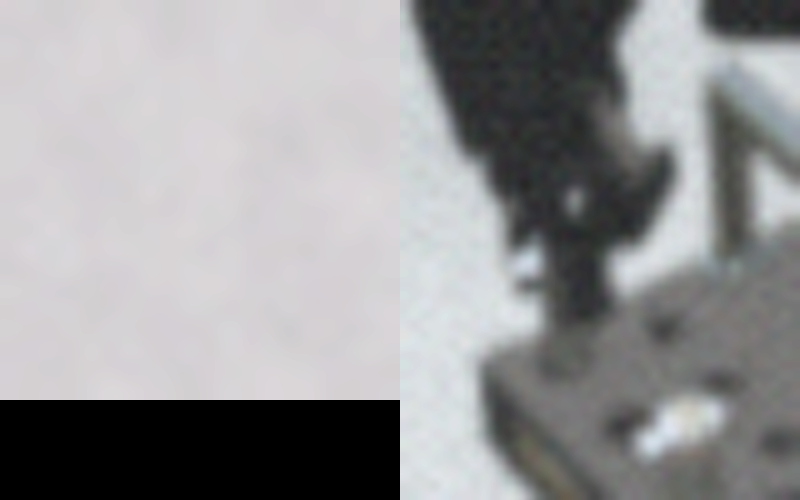

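In the hole (tip ~11 mm in), no contact force. Continuing down.

Call:
drive_tool(slide=[[0,0,-4],[0,0,-8],[0,0,-11],[0,0,-13],[0,0,-13]], turn=[[0,0,0],[0,0,0],[0,0,0],[0,0,0],[0,0,0]], gripper=[0.1,0.1,0.1,0.1,0.1])

```text
t: 15.4
eef_pos: [0.4759, 0.1899, 0.0729]
tool_rot: [0.604, 0.367, 0.604, -0.367]
contact_force: [-0.4, 1.3, -1.2]
gripper_width: 0.217
```

Call:
drive_tool(slide=[[0,0,-3],[0,0,-5.5],[0,0,-5.5]], turn=[[0,0,0],[0,0,0],[0,0,0]], gripper=[0.1,0.1,0.1])

```text
t: 15.7
eef_pos: [0.4759, 0.1896, 0.067]
tool_rot: [0.604, 0.367, 0.604, -0.368]
contact_force: [-1.0, 1.1, -0.8]
gripper_width: 0.217
```

```bash
python3 look.py l18 230,150,20,20 265,145,85,70
```

```text
15.7 pos [0.4759 0.1896 0.067 ] jaw -1.092 x [-0.001 -0.    -1.   ] q [-0.21  0.5  -0.36  2.06  0.29  0.63 -1.86] F [-1.   1.1 -0.8] g 0.217
jaw z comp -0.0001
top 20.0 (230, 150)
side 4.705882352941177 (265, 145)
```

View pics/l18.png

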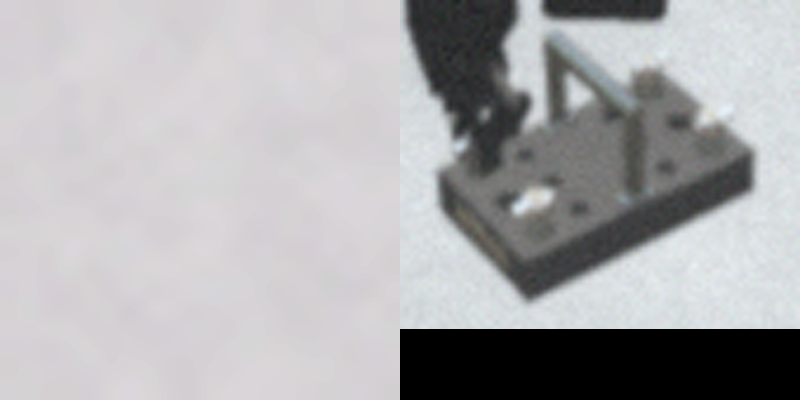

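Call:
drive_tool(slide=[[0,0,0],[0,0,0],[0,0,0],[0,0,0],[0,0,15],[0,0,50],[0,0,95],[0,0,130],[0,0,145],[0,0,145]], turn=[[0,0,0],[0,0,0],[0,0,0],[0,0,0],[0,0,0],[0,0,0],[0,0,0],[0,0,0],[0,0,0],[0,0,0]], gripper=[0.25,0.4,0.55,0.55,0.55,0.55,0.55,0.55,0.6,0.6])

```text
t: 16.8
eef_pos: [0.4774, 0.1901, 0.2148]
tool_rot: [0.605, 0.369, 0.603, -0.366]
contact_force: [-0.2, -0.5, -0.7]
gripper_width: 0.601
```

```bash
python3 look.py l19 215,165,90,95 265,135,85,70
```

```text
16.8 pos [0.4774 0.1901 0.2148] jaw -1.093 x [ 0.004  0.001 -1.   ] q [-0.13  0.28 -0.44  1.95  0.15  0.93 -1.74] F [-0.2 -0.5 -0.7] g 0.601
jaw z comp 0.0009
top 4.444444444444445 (215, 165)
side 4.705882352941177 (265, 135)
```

View pics/l19.png

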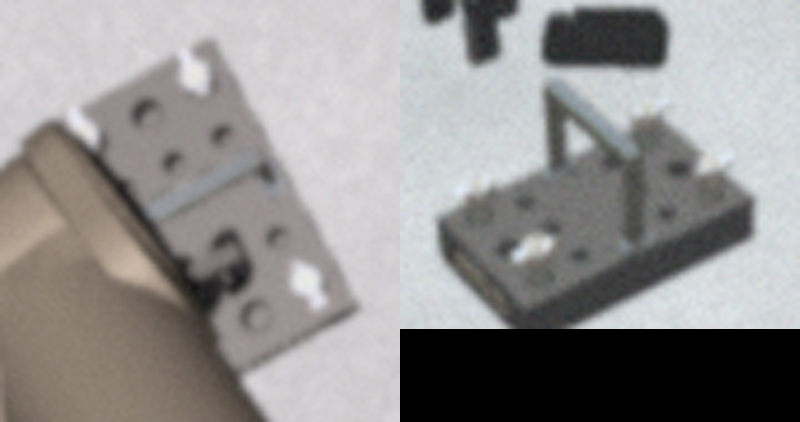

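Call:
drive_tool(slide=[[8,0,0],[16,0,0],[25,0,0],[33,0,0],[42,0,0],[50,0,0],[59,-1,0],[67,-1,0],[76,-1,0],[83,-1.5,0]], turn=[[0,0.004,0.14],[0,0.004,0.28],[0,0.004,0.42],[0,0.004,0.56],[0,0.004,0.7],[0,0.004,0.84],[0,0.004,0.98],[0,0.004,1.12],[0,0.004,1.26],[0,0.004,1.4]], gripper=[0.7,0.7,0.7,0.7,0.7,0.7,0.7,0.7,0.7,0.7])

```text
t: 17.9
eef_pos: [0.5582, 0.1873, 0.2096]
tool_rot: [0.696, -0.111, 0.701, 0.109]
contact_force: [0.3, 1.1, 0.4]
gripper_width: 0.7
```

Call:
drive_tool(slide=[[0,0,0],[0,0,0],[0,0,0]], turn=[[0,0,0.1],[0,0,0.16],[0,0,0.16]], gripper=[0.7,0.7,0.7])

```text
t: 18.2
eef_pos: [0.5573, 0.1869, 0.2074]
tool_rot: [0.684, -0.167, 0.691, 0.165]
contact_force: [-0.0, 0.4, 0.2]
gripper_width: 0.703
```

```bash
python3 look.py l20 215,165,90,95 265,135,85,70
```

```text
18.2 pos [0.5573 0.1869 0.2074] jaw 0.474 x [-0.008 -0.005 -1.   ] q [ 0.11  0.48 -0.71  1.77  0.35  1.04 -0.26] F [-0.   0.4  0.2] g 0.703
jaw z comp -0.0096
top 4.444444444444445 (215, 165)
side 4.705882352941177 (265, 135)
```

View pics/l20.png

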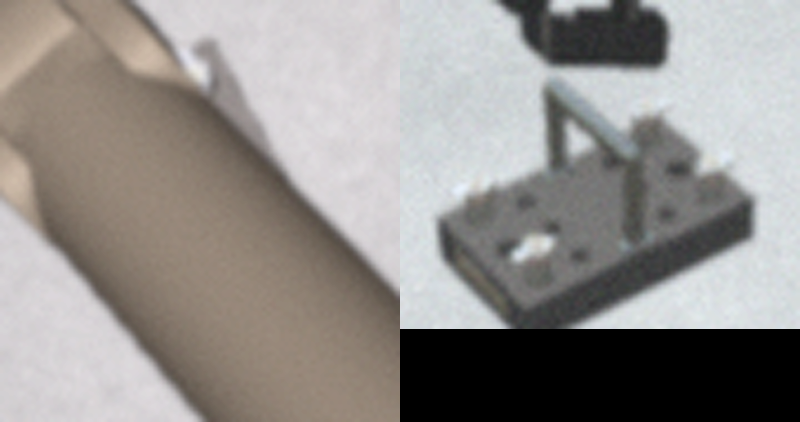

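```bash
python3 - <<'E'
import numpy as np,cv2
from h import *
c=np.load("l20_side.npz")["color"]
im=cv2.resize(c[160:205,270:345,::-1],None,fx=10,fy=10,interpolation=cv2.INTER_CUBIC)
C=[.559,.1878,.4747]
for s,l in((-1,(-75,40)),(1,(75,-40)),(-1,(-75,-40)),(1,(75,40))):
    for dx,z,col in((0,.072,(0,0,255)),(17,.0695,(0,255,0))):
        p=(S.p(loc(C,((l[0]+s*dx)/1000,l[1]/1000,z)))[0]-[270,160]+.5)*10-.5
        cv2.circle(im,tuple(int(v) for v in p),3,col,-1)
cv2.imwrite("pics/z20.png",im)
E
```

```text
(no output)
```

View pics/z20.png

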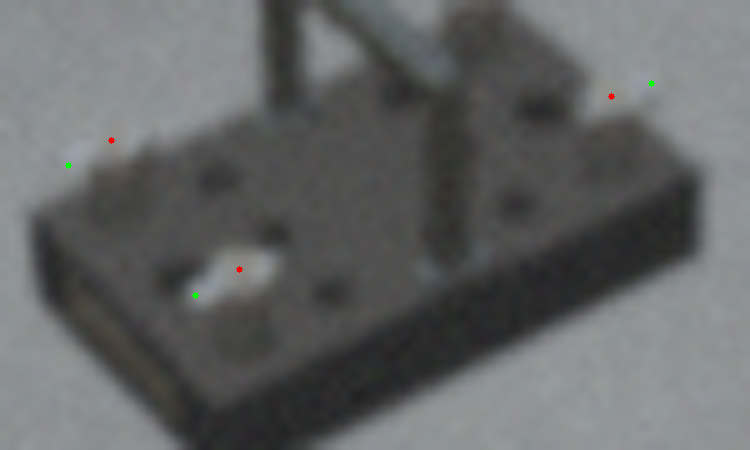

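Call:
drive_tool(slide=[[0,-45,10],[0,-95,10],[0,-145,10],[0,-185,10],[0,-200,10],[0,-200,10]], turn=[[0,0,0],[0,0,0],[0,0,0],[0,0,0],[0,0,0],[0,0,0]], gripper=[0.7,0.7,0.7,0.7,0.7,0.7])

```text
t: 18.9
eef_pos: [0.5574, -0.0159, 0.2177]
tool_rot: [0.685, -0.165, 0.691, 0.162]
contact_force: [0.7, 0.0, 0.6]
gripper_width: 0.699
```

```bash
python3 look.py l21 215,165,90,95 265,135,85,70
```

```text
18.9 pos [ 0.5574 -0.0159  0.2177] jaw 0.466 x [-0.008 -0.006 -1.   ] q [ 0.45  0.4  -0.68  1.83  0.3   1.02  0.11] F [0.7 0.  0.6] g 0.699
jaw z comp -0.0097
top 4.444444444444445 (215, 165)
side 4.705882352941177 (265, 135)
```

View pics/l21.png

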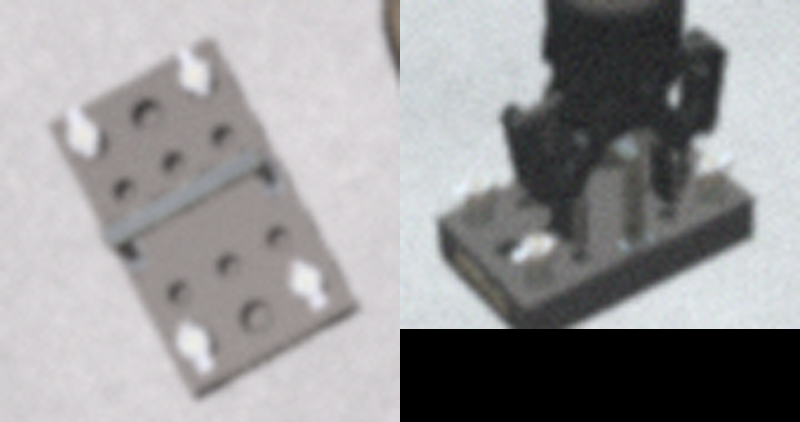

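Call:
drive_tool(slide=[[3.6,45,0],[3.6,95,0],[3.6,145,0],[3.6,185,0],[3.6,204,0],[3.6,204,0],[3.6,204,0]], turn=[[0.006,-0.008,0.009],[0.006,-0.008,0.009],[0.006,-0.008,0.009],[0.006,-0.008,0.009],[0.006,-0.008,0.009],[0.006,-0.008,0.009],[0.006,-0.008,0.009]], gripper=[0.7,0.7,0.7,0.7,0.7,0.7,0.7])

```text
t: 19.7
eef_pos: [0.5603, 0.1945, 0.2181]
tool_rot: [0.687, -0.169, 0.686, 0.17]
contact_force: [0.4, -0.8, -0.5]
gripper_width: 0.699
```

```bash
python3 look.py l22 215,165,90,95 265,100,85,100
```

```text
19.7 pos [0.5603 0.1945 0.2181] jaw 0.485 x [ 0.001  0.002 -1.   ] q [ 0.11  0.47 -0.72  1.75  0.35  1.05 -0.25] F [ 0.4 -0.8 -0.5] g 0.699
jaw z comp 0.0016
top 4.444444444444445 (215, 165)
side 4.705882352941177 (265, 100)
```

View pics/l22.png

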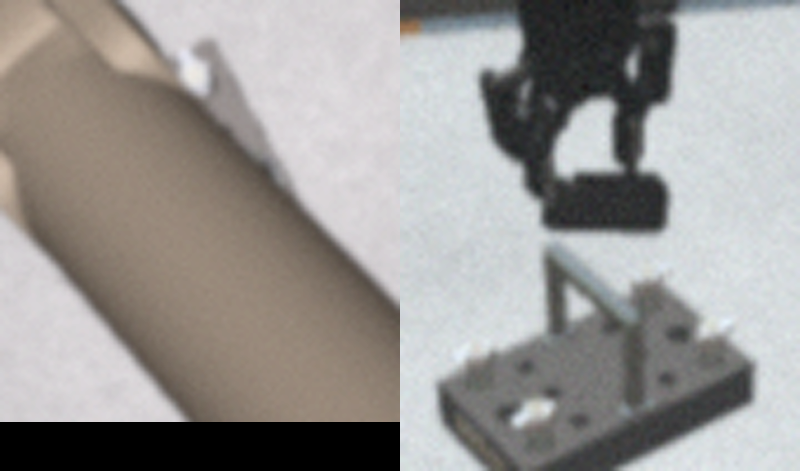

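Call:
drive_tool(slide=[[0.7,-6,0],[0.7,-6,-25],[0.7,-6,-55],[0.7,-6,-80],[0.7,-6,-95],[0.7,-6,-100],[0.7,-6,-100],[0.7,-6,-100]], turn=[[-0.002,0.001,-0.01],[-0.002,0.001,-0.01],[-0.002,0.001,-0.01],[-0.002,0.001,-0.01],[-0.002,0.001,-0.01],[-0.002,0.001,-0.01],[-0.002,0.001,-0.01],[-0.002,0.001,-0.01]], gripper=[0.7,0.7,0.7,0.7,0.7,0.7,0.7,0.7])

```text
t: 20.6
eef_pos: [0.5625, 0.1862, 0.1191]
tool_rot: [0.688, -0.165, 0.687, 0.165]
contact_force: [-0.5, -0.4, -0.4]
gripper_width: 0.7
```

```bash
python3 look.py l23 215,165,90,95 265,100,85,100
```

```text
20.6 pos [0.5625 0.1862 0.1191] jaw 0.47 x [ 0.001 -0.    -1.   ] q [ 0.06  0.58 -0.65  1.83  0.45  0.88 -0.34] F [-0.5 -0.4 -0.4] g 0.7
jaw z comp 0.0013
top 4.444444444444445 (215, 165)
side 4.705882352941177 (265, 100)
```

View pics/l23.png

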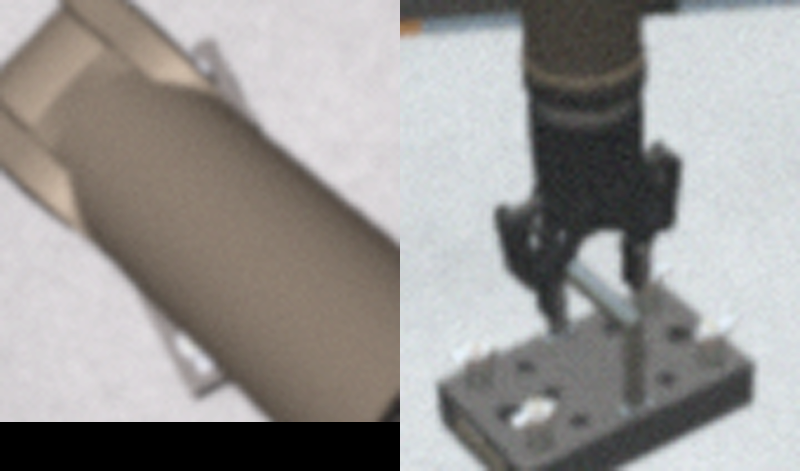

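Call:
drive_tool(slide=[[-1,2,-1],[-1,2,-1],[-1,2,-1],[-1,2,-1],[-1,2,-1],[-1,2,-1],[-1,2,-1],[-1,2,-1]], turn=[[0,0,0.004],[0,0,0.004],[0,0,0.004],[0,0,0.004],[0,0,0.004],[0,0,0.004],[0,0,0.004],[0,0,0.004]], gripper=[0.5,0.4,0.3,0.25,0.2,0.1,0.05,0.05], squeeze=30)

```text
t: 21.5
eef_pos: [0.5617, 0.1884, 0.1182]
tool_rot: [0.688, -0.166, 0.687, 0.166]
contact_force: [0.4, 1.1, -0.7]
gripper_width: 0.157
```

Call:
drive_tool(slide=[[0,0,0],[0,0,0],[0,0,0]], turn=[[0,0,0],[0,0,0],[0,0,0]], gripper=[0.05,0.05,0.05], squeeze=90)

```text
t: 21.8
eef_pos: [0.5618, 0.1885, 0.1184]
tool_rot: [0.688, -0.166, 0.686, 0.166]
contact_force: [0.4, -0.8, 1.4]
gripper_width: 0.146
```

```bash
python3 look.py l24 215,165,90,95 265,100,85,100
```

```text
21.8 pos [0.5618 0.1885 0.1184] jaw 0.474 x [ 0.002  0.    -1.   ] q [ 0.06  0.58 -0.66  1.83  0.45  0.88 -0.34] F [ 0.4 -0.8  1.4] g 0.146
jaw z comp 0.0023
top 4.444444444444445 (215, 165)
side 4.705882352941177 (265, 100)
```

View pics/l24.png

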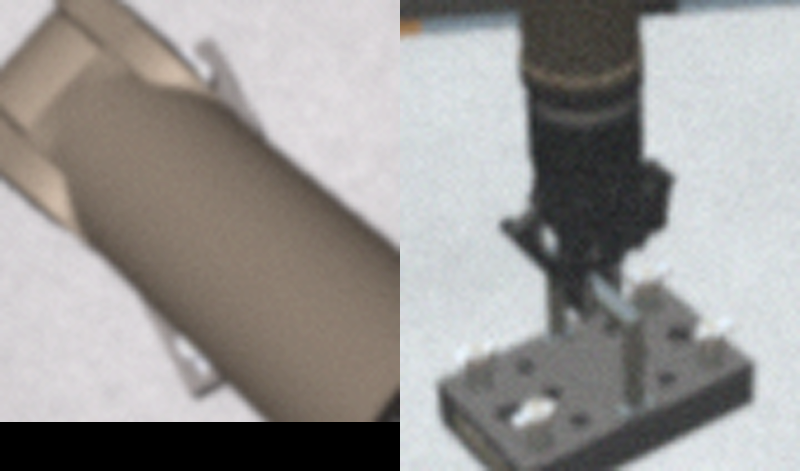

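Call:
drive_tool(slide=[[0,0,3],[0,0,8],[0,0,16],[0,0,26],[0,0,38],[0,0,50],[0,0,60],[0,0,67],[0,0,70],[0,0,70]], turn=[[0,0,0],[0,0,0],[0,0,0],[0,0,0],[0,0,0],[0,0,0],[0,0,0],[0,0,0],[0,0,0],[0,0,0]], gripper=[0.05,0.05,0.05,0.05,0.05,0.05,0.05,0.05,0.05,0.05])

```text
t: 22.9
eef_pos: [0.562, 0.1885, 0.1888]
tool_rot: [0.688, -0.166, 0.686, 0.166]
contact_force: [0.6, 0.7, -4.5]
gripper_width: 0.145
```

```bash
python3 look.py l25 215,155,90,105 255,70,105,130
```

```text
22.9 pos [0.562  0.1885 0.1888] jaw 0.474 x [ 0.003  0.    -1.   ] q [ 0.1   0.5  -0.7   1.78  0.38  1.   -0.28] F [ 0.6  0.7 -4.5] g 0.145
jaw z comp 0.0029
top 4.444444444444445 (215, 155)
side 3.8095238095238093 (255, 70)
```

View pics/l25.png

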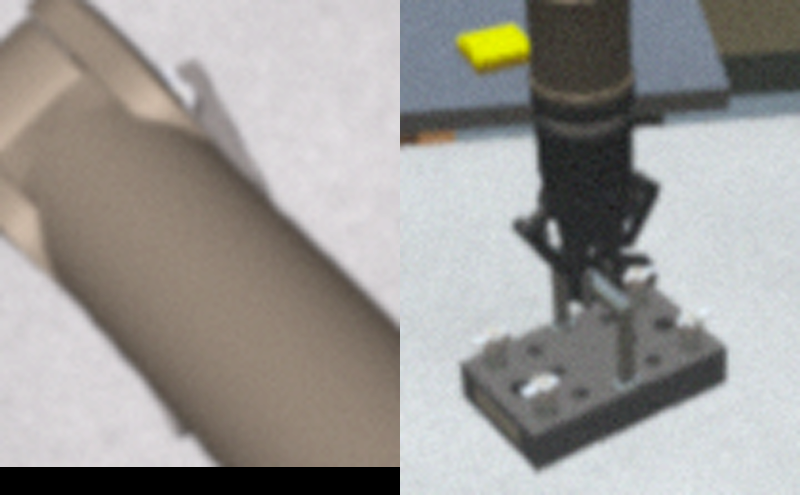

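Lifted and level. Up the last 30 mm, then settle.

Call:
drive_tool(slide=[[0,0,5],[0,0,12],[0,0,20],[0,0,26],[0,0,30],[0,0,30],[0,0,30],[0,0,30],[0,0,30],[0,0,30]], turn=[[0,0.003,0],[0,0.003,0],[0,0.003,0],[0,0.003,0],[0,0.003,0],[0,0.003,0],[0,0.003,0],[0,0.003,0],[0,0.003,0],[0,0.003,0]], gripper=[0.05,0.05,0.05,0.05,0.05,0.05,0.05,0.05,0.05,0.05])

```text
t: 24.0
eef_pos: [0.5615, 0.1882, 0.2177]
tool_rot: [0.687, -0.166, 0.688, 0.166]
contact_force: [-0.5, 0.6, -4.2]
gripper_width: 0.144
```

```bash
python3 look.py l26 215,155,90,105 265,100,85,95; cat > chk.py <<'E'
from h import *
import cv2
c=np.load("l26_side.npz")["color"];dz=.1005
im=cv2.resize(c[130:195,265:350,::-1],None,fx=9,fy=9,interpolation=cv2.INTER_CUBIC);im=cv2.convertScaleAbs(im,alpha=1.4)
C=[.559,.1878,.4747]
def m(p,col):
    q=(S.p(loc(C,[p[0]/1000,p[1]/1000,p[2]/1000+dz]))[0]-[265,130]+.5)*9-.5
    cv2.circle(im,tuple(int(v) for v in q),3,col,-1)
for p in((-100,60,40),(-100,-60,40),(100,-60,40),(-100,-60,0),(100,-60,0)):m(p,(255,0,0))
for s,l in((-1,(-75,40)),(1,(75,-40)),(-1,(-75,-40)),(1,(75,40))):
    m((*l,62+10),(0,0,255));m((l[0]+17*s,l[1],69.5),(0,255,0))
cv2.imwrite("pics/z26.png",im)
E
python3 chk.py
```

```text
24.0 pos [0.5615 0.1882 0.2177] jaw 0.475 x [-0.002 -0.    -1.   ] q [ 0.11  0.47 -0.72  1.75  0.35  1.05 -0.25] F [-0.5  0.6 -4.2] g 0.144
jaw z comp -0.0016
top 4.444444444444445 (215, 155)
side 4.705882352941177 (265, 100)
```

View pics/z26.png

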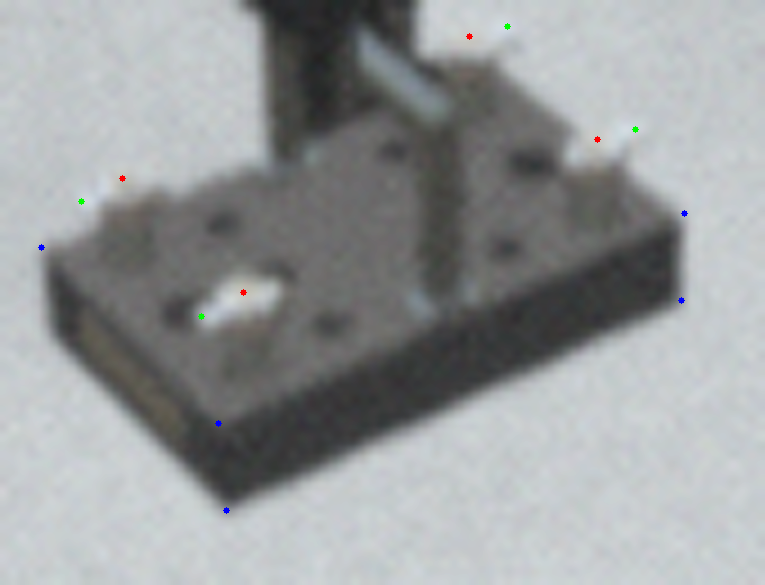

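```bash
python3 - <<'E'
from station import bot
import numpy as np
print(np.abs(bot.get_obs()["joint_vel"]).max())
print(bot.hand_in())
o=bot.get_obs();print(o["t"],o["eef_pos"].round(4),o["gripper_width"])
E
```

```text
0.004701865461856787
the job is handed in; nothing more can be done
None
the job is handed in; nothing more can be done
```

I moved both tubes from the dark holder into the two empty corner holes of the carrier, then lifted the carrier by the middle of its handle. I handed in at 24 s while still holding it; the hand-in gives no verdict.

- **Tubes:** tube_a is in back_right and tube_b in front_left. Both slid in with contact forces of about 2 N or less. They came to rest at the same gripper height I had picked them up at, which means they are at the bottom of their holes. A top view taken after both were released showed all four tabs pointing outward.
- **Carrier at hand-in:**
  - The gripper was at z = 0.2177 m, which puts the carrier about 100 mm up, and it was gripping with a 90 N squeeze.
  - The tool was within 0.002 rad of vertical, and joint speeds were below 0.005 rad/s.
  - The expected outline at that height matched the side picture to within about 1 px (roughly 3 mm), so it was level as far as that picture can show.
- **Disagreements:** the two cameras differed by 2 to 4 mm on where the carrier and holder were. I corrected for this with side-camera measurements of the held tubes over their holes. After the first two long moves the arm had not fully settled, and once stood about 9 mm off over tube_b. I corrected that before gripping, and nothing was touched.
- **Not checked:** I took no closing measurement of the mixer, pen rack or mouse. No contact with them was planned and I saw none in the pictures.

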